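# Refit the polariser of a microscope light base with the seating tool

### The job

Refit the polariser (the insert with dark grey glass and a red ring) in the rotary collar of the microscope's light base: set it in the recess lugs down and turn it under light pressure until its three lugs drop into the collar's slots, then let go of it. Then press it straight down with the white seating tool, not with the gripper and without forcing it, until it snaps fully home. Finally stand the tool upright on the blue mat again, and leave the ground-glass insert and everything else where they are.

Things in the scene. Friction and masses are not known exactly. Their poses are not given: they have to be found in the camera images.
- light_base: White light base with grey deck, fixed: 270 x 220 mm, 62 mm high; origin on the bench under the recess's axis. It reaches 110 mm to its -x (front panel), 160 mm to +x, 110 mm to each side. A 72 mm round column socket, 14 mm high, stands on the deck 118 mm to +x
- seat (a point): Point on the vertical axis of the recess, level with the rim of the black knurled collar (120 mm outside diameter), 68 mm above the bench, 6 mm above the deck. The recess in the collar is 94.5 mm in diameter. The collar turns stiffly (0.8 N m) about this axis and starts at any angle; that angle is not reported, but its slots can be seen from above or felt
- ledge (a point): Point on the same axis, level with the flat ledge inside the recess, 24 mm below the rim. Three slots, 120 degrees apart, 18 mm wide and 18 mm deep, run across the ledge. Three spring balls stand 4 mm out of the wall, midway between the slots, 9 mm above the ledge. An insert keyed in the slots rests on them, 11 mm above home, until pressed past them: about 10 to 20 N in the first 3 mm, little after that
- polariser_center (a point): Centre of the polariser insert, on its axis, half-way up (23 mm from either end), z along its axis. Loose, 46 mm tall, 0.2 kg, lugs down on the mat. Height of this point relative to seat: about -1 mm with the lugs standing on the ledge, -6 mm with the lugs in the slots and the flange resting on the balls, -17 mm snapped home. A push of over 70 N from the tool cracks it
- polariser_barrel (a point): Point on the polariser's axis at the top of its barrel. The round black barrel, to be gripped, is 60 mm in diameter and 22 mm tall, with dark grey glass and a red ring. Below it: a black bevelled flange 92 mm in diameter, 8 mm thick; then three lugs 16 mm long, tapering from 12 to 7 mm wide, 36 mm from the axis at 0, 120 and 240 degrees from this point's x axis
- ground_glass_center (a point): Centre (half-way up, 23 mm) of the ground-glass insert: the same shape and size, but with white glass and a white ring. It stays where it is on the mat
- seating_tool_center (a point): Centre of the seating tool, on its axis, half-way up (52 mm above its foot); z along its axis, grip upwards. Loose, 104 mm tall, 0.24 kg, standing on the mat. Below, a white plastic cup open downwards: rim 84 mm outside and 68 mm inside diameter, 32 mm deep inside, 40 mm tall, which goes over the barrel and bears on the insert's flange. Above it, an aluminium grip 32 mm in diameter, from 40 to 104 mm above the foot
- mat: Blue bench mat, 300 x 300 mm, 3 mm thick, fixed; origin at the centre of its underside; it carries the two inserts, the tool and a screw cap
- reagent_bottle: White plastic bottle, 60 mm in diameter, 102 mm tall, origin at the centre of its foot; leave alone
- screw_cap: White screw cap, 42 mm in diameter, 18 mm tall, origin at the centre of its underside; leave alone
- blower: Black rubber lens blower, 62 mm in diameter, 130 mm tall, nozzle up, origin at the centre of its foot; leave alone
- cleaner_bottle: Small amber bottle, 38 mm in diameter, 86 mm tall, origin at the centre of its foot; leave alone
- slide_box: Blue slide box, 85 x 155 x 34 mm, origin at the centre of its underside; leave alone
Not all that is in view belongs to the job. Leave any pink look-alike of the part that bears seating_tool_center alone.

How it is judged:
By the outcome, as a careful person would: the job done as asked, in the order asked, and still so for the second after the job is handed in, with the robot touching nothing.
It also fails if it takes over 72 s, if anything falls off the work surface, if the arm or the gripper's body presses on something with over 40 N, if the wrist force passes 120 N, or if a joint passes its speed limit or range.

### The arm

A 6-joint arm with a two-finger parallel gripper is mounted at the origin on the work surface. World frame = base frame: x ahead of the robot, y to its left, z up, the work surface at z = 0. Lengths are in m, angles in rad, forces in N, time in s.
With the tool pointing down it reaches from about 0.25 to 0.725 m from the base axis. Payload 4 kg.
Tool frame: the origin (TCP) lies at the very end of the fingers, on their centre line; the grasp point (between the pads) lies 19 mm behind it; z points along the fingers, y is the direction in which the jaws open and shut (so a half turn about z gives the same grasp; the last joint's range is limited). The gripper opens to 85 mm and grips with 20 to 120 N. Pads are 22 mm wide; open, the fingers measure 114 mm over their backs; the gripper's body (76 mm by 85 mm) begins 54 mm behind the grasp point. The pads swing forward as they close: fully open they stand 13 mm farther back than shut.
Start: joints at [1.139, 0.241, 0.005, 1.335, 0, 1.571], TCP at [0.209, 0.454, 0.231] pointing down, gripper open.
Joint ranges: [-2.72, 2.72], [-1.05, 1.87], [-1.09, 1.28], [-1.99, 2.15], [-1.42, 1.44], [-3.14, 3.14]. Speed limits (rad/s): [2.79, 2.79, 3.14, 3.14, 3.14, 3.14].

### API

Orientations are given as a unit quaternion [x, y, z, w].
In Python, from workcell import bot gives the robot as it stands.
- The arm moves only by the shell command python3 -m crank 'ROWS'. ROWS is JSON, a list that holds one entry, the list of rows, each a list of 5 numbers: the shift along the tool's x, y, z in mm, then the turn about the tool's z in degrees, then the closure in counts, from 0 (fully open) to 255 (shut). In form: [[[tx, ty, tz, turn, grip], ...]]. A call has 1 to 12 rows; each row shifts and turns the pose as measured when the row begins, along the tool's axes as they then stand; what a row does not reach is not made up. A row lasts 1/8 s, in which the tool goes at most 62.5 mm and 10.7 degrees, less where a joint would pass 70% of its speed; a pose out of reach is approached as far as the arm can. A call is refused whole if a number of a shift passes 62.5 or a number of a turn 10.7, either way. A call with a gripper value outside its range is refused whole. The fingers move at their own pace and stop on an object; the grip force is fixed at half the most. Time passes only in rows, so rows that do not move let the fingers close. It gives the time, the measured TCP pose, the force and the opening at its end, in the units of the state.
- bot.get_obs(): the state, without advancing time (a new reading comes with each control period).
- bot.camera(name): name is "side" or "top"; returns a dict with "img" (480x640x3 uint8, blue, green, red), "depth" (480x640 float32, m along the optical axis (not along the pixel's ray), 0 where there is no reading), "fx", "fy", "cx", "cy" (pixels), "R" (3x3) and "t" (3): a world point X has camera coordinates R X + t. Camera axes: x right, y down, z forward; pixel columns grow to the right and rows downward; lengths in m; the calibration is good to about 2 mm. A picture is of the moment at which its call begins.
- bot.job_done(): hands the job in, once; it reports no verdict.
The state is a dict: "clock": time; "joint_pos": joint angles; "joint_vel": joint speeds; "tau": joint torques, N m; "eef_pos": TCP position; "tool_rot": TCP orientation; "ft_force": force on the tool from outside, world axes, zero at the start; "ft_torque": the same for the moment, N m; "grip_width": finger opening in m.
Only numpy, scipy, OpenCV 4.12 (cv2) and the standard library are available. Lean on these libraries where they do the work, as an engineer would, in place of code of your own. Each camera call takes 0.05 s, during which the arm holds its last target.

## Working session

There is one attempt and no reset: what is moved stays moved. The work goes in short steps, Python scripts to look and compute and a shell command to move; the robot and the scene stay as the last step left them, time stands still between calls to the robot, and variables do not carry over. Pictures are saved under pics/ and viewed, and the job is handed in when it is done.

```bash
ls; mkdir -p pics; cat > h.py <<'E'
import numpy as np, cv2
from workcell import bot
def cam(n):
    c=bot.camera(n); c['R']=np.array(c['R']);c['t']=np.array(c['t']); return c
def ray(c,u,v,z):
    d=c['R'].T@np.array([(u-c['cx'])/c['fx'],(v-c['cy'])/c['fy'],1]); o=-c['R'].T@c['t']
    return o+d*(z-o[2])/d[2]
def proj(c,X):
    p=c['R']@np.array(X)+c['t']; return p[0]/p[2]*c['fx']+c['cx'],p[1]/p[2]*c['fy']+c['cy']
def pts(c):
    d=c['depth'];v,u=np.mgrid[:480,:640]
    P=np.stack([(u-c['cx'])/c['fx']*d,(v-c['cy'])/c['fy']*d,d],-1)
    return (P-c['t'])@c['R']
E
python3 - <<'E'
from h import *
for n in('top','side'):
    c=cam(n); cv2.imwrite(f'pics/{n}0.png',c['img']); print(n,-c['R'].T@c['t'],c['fx'],c['R'].round(3).tolist())
o=bot.get_obs();print(o)
E
```

```text
pics
top [0.47657996 0.0148379  1.14450982] 436.11114748181365 [[0.003, -1.0, -0.029], [-0.997, -0.0, -0.078], [0.078, 0.029, -0.997]]
side [ 0.37176646 -1.30613425  1.14985033] 602.7098179779807 [[0.99, -0.136, -0.021], [-0.102, -0.621, -0.777], [0.093, 0.772, -0.629]]
{'clock': 0.1, 'joint_pos': array([1.13897286e+00, 2.41378449e-01, 3.87057606e-03, 1.33522038e+00,
       1.08665086e-05, 1.57079095e+00]), 'joint_vel': array([-0.00132487, -0.00117429,  0.00344178,  0.00141805, -0.0006376 ,
        0.00134793]), 'tau': array([-9.74376271e-04, -3.73139441e+01,  2.53009665e+01,  1.08508172e-02,
       -6.82854647e-05,  1.69720562e-05]), 'eef_pos': array([0.20902277, 0.45358691, 0.23048605]), 'tool_rot': array([ 2.14235358e-01,  9.76781592e-01, -9.42371985e-04, -2.12256091e-04]), 'ft_force': array([-0.55855577,  0.30500816, -0.41006162]), 'ft_torque': array([ 0.0089788 ,  0.00279933, -0.01888751]), 'grip_width': 0.0853911861844783}
```

View pics/top0.png

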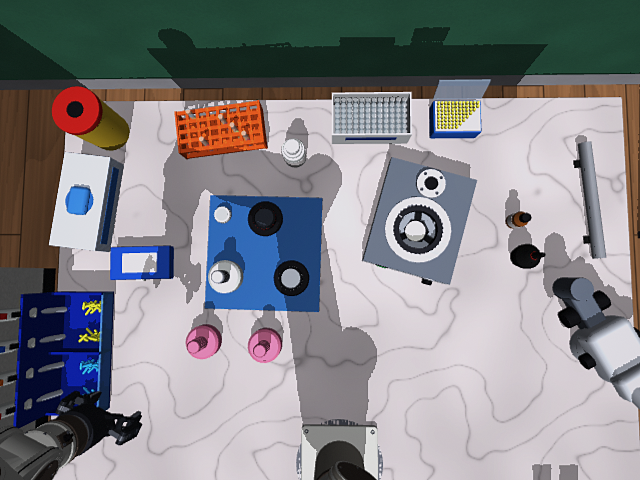

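View pics/side0.png

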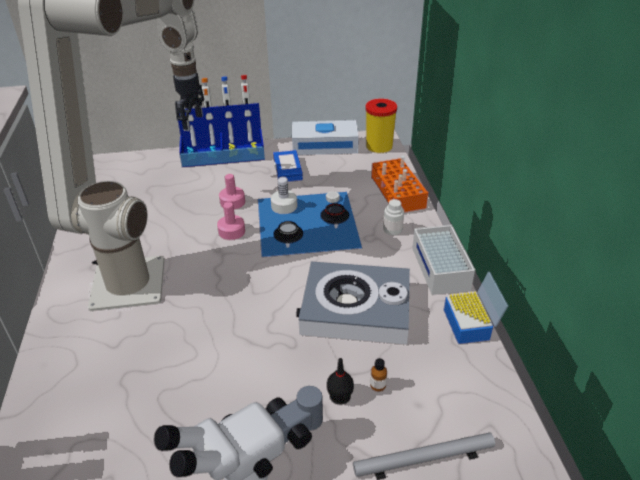

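The top view shows the polariser near (265,218), ground glass (291,278), tool (224,276) and collar (414,230). I'll zoom in on these.

```bash
python3 - <<'E'
from h import *
c=cam('top'); im=c['img']
a=cv2.resize(im[190:320,195:330],None,fx=4.4,fy=4.4,interpolation=cv2.INTER_CUBIC)
cv2.imwrite('pics/mat.png',a)
b=cv2.resize(im[180:280,364:464],None,fx=6,fy=6,interpolation=cv2.INTER_CUBIC)
cv2.imwrite('pics/collar.png',np.clip(b.astype(float)*1.3,0,255).astype('uint8'))
P=pts(c)
for (u,v) in[(265,218),(291,278),(224,276),(414,230),(431,183),(280,218),(385,200)]: print(u,v,P[v,u].round(4))
E
```

```text
265 218 [0.6182 0.189  0.0421]
291 278 [0.4657 0.121  0.0439]
224 276 [0.4705 0.2777 0.0974]
414 230 [ 0.5887 -0.1918  0.0283]
431 183 [ 0.6999 -0.2259  0.0777]
280 218 [0.4766 0.0148 1.1445]
385 200 [ 0.6605 -0.1145  0.0628]
```

View pics/mat.png

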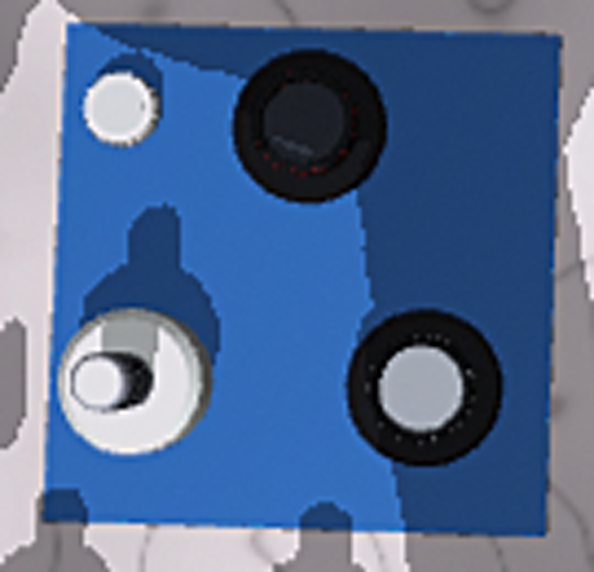

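View pics/collar.png

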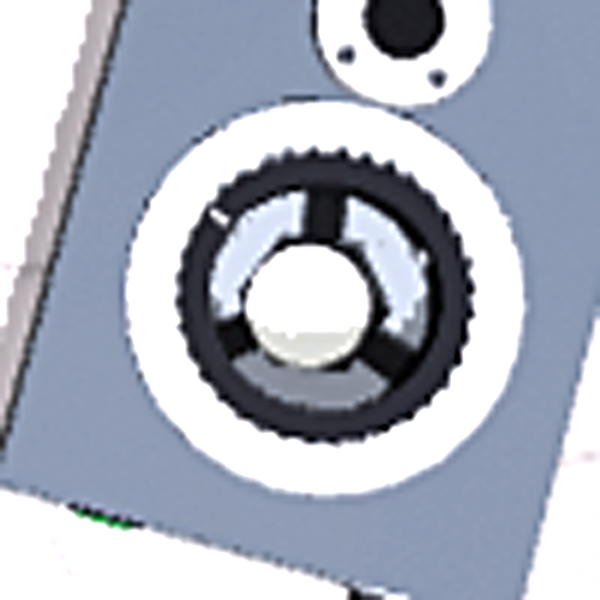

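```bash
python3 - <<'E'
from h import *
c=cam('top'); im=c['img']; hsv=cv2.cvtColor(im,cv2.COLOR_BGR2HSV); V=im.max(2)
def blob(m,box):
    u0,v0,u1,v1=box; k=np.zeros_like(m);k[v0:v1,u0:u1]=m[v0:v1,u0:u1]
    cs,_=cv2.findContours(k,cv2.RETR_EXTERNAL,cv2.CHAIN_APPROX_NONE); return max(cs,key=cv2.contourArea)
dark=((V<60)*255).astype('uint8')
for nm,box,z in[('pol',(240,195,290,240),.023),('gg',(268,255,315,300),.023),('collar',(380,195,450,265),.068)]:
    k=blob(dark,box); e=cv2.fitEllipse(k); h=cv2.convexHull(k); e2=cv2.fitEllipse(h)
    p=ray(c,*e[0],z); print(nm,e,p.round(4),ray(c,*e2[0],z).round(4), 'diam mm',np.linalg.norm(ray(c,e[0][0]+e[1][0]/2,e[0][1],z)-p)*2000)
S=ray(c,*cv2.fitEllipse(cv2.convexHull(blob(dark,(380,195,450,265))))[0],.068)
for u,v in[(325,212),(237,338),(392,352)]:
    p=ray(c,364+u/6-.4,180+v/6-.4,.044); d=p-S; print(p.round(4),np.degrees(np.arctan2(d[1],d[0])),np.hypot(d[0],d[1]))
# white lit tool rim, bottles
wh=((im.min(2)>150)*255).astype('uint8')
k=blob(wh,(205,255,245,297));e=cv2.fitEllipse(k);print('tool',e,ray(c,*e[0],.03))
# mat
bl=((hsv[...,0]>95)&(hsv[...,0]<125)&(hsv[...,1]>120))*255
k=blob(bl.astype('uint8'),(195,185,330,320)); r=cv2.minAreaRect(k);print([ray(c,*q,.003).round(3) for q in cv2.boxPoints(r)])
s=cam('side')
a=s['img'][170:270,210:370]; cv2.imwrite('pics/smat.png',cv2.resize(np.clip(a*1.0,0,255).astype('uint8'),None,fx=5,fy=5,interpolation=cv2.INTER_CUBIC))
P=pts(s)
a=P[195:225,315:355].reshape(-1,3);
E
```

```text
pol ((264.97918701171875, 218.17039489746094), (33.8382682800293, 34.161869049072266), 53.55788040161133) [0.6202 0.1921 0.023 ] [0.6201 0.1921 0.023 ] diam mm 88.2444500297066
gg ((291.0764465332031, 277.7600402832031), (34.33774185180664, 34.972652435302734), 3.867356538772583) [0.4661 0.1228 0.023 ] [0.466  0.1228 0.023 ] diam mm 88.28685949348645
collar ((417.9508361816406, 229.1919708251953), (47.02107238769531, 47.46824645996094), 96.45973205566406) [ 0.5867 -0.1941  0.068 ] [ 0.5871 -0.194   0.068 ] diam mm 115.07456350159465
[ 0.6254 -0.1989  0.044 ] -7.263395538117329 0.03855668624289611
[ 0.5721 -0.1613  0.044 ] 114.70835185539268 0.03594223751728149
[ 0.5662 -0.2259  0.044 ] -123.22811811947416 0.03815951650630837
tool ((224.10630798339844, 277.55657958984375), (27.623600006103516, 31.073741912841797), 85.33932495117188) [0.46618449 0.2942438  0.03      ]
[array([0.387, 0.351, 0.003]), array([0.688, 0.348, 0.003]), array([0.677, 0.044, 0.003]), array([0.379, 0.053, 0.003])]
```

View pics/smat.png

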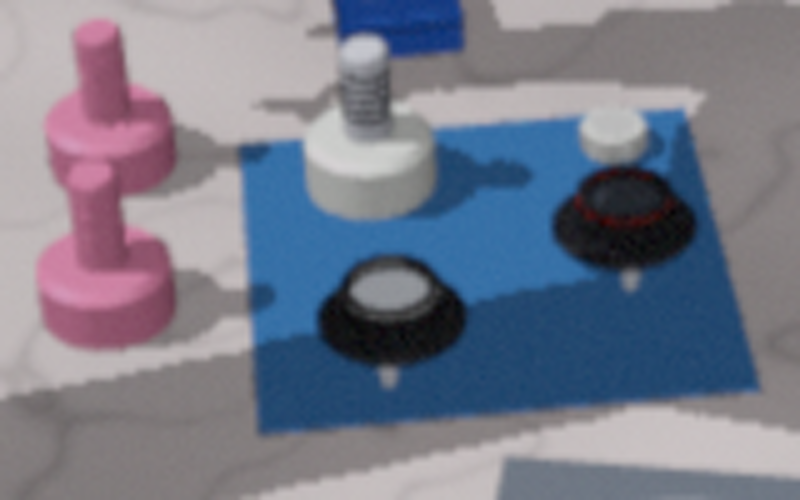

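```bash
python3 - <<'E'
from h import *
s=cam('side'); im=s['img']
for n,uv,z in[('pol ring',(335.2,209.2),.049),('lug',(336,228),.003),('lugmid',(336,226),.011),('gg ring',(210+390/5-.4,170+290/5-.4),.049),('gglug',(287.3,247),.003),('tool cuptop',(210+371/5-.4,170+138/5-.4),.043),('tooltop',(210+363/5-.4,170+51/5-.4),.107)]:
    print(n,ray(s,*uv,z).round(4))
hsv=cv2.cvtColor(im,cv2.COLOR_BGR2HSV)
red=((hsv[...,1]>120)&((hsv[...,0]<10)|(hsv[...,0]>170))); v,u=np.nonzero(red[195:225,315:360]); print('red bbox',u.min()+315,u.max()+315,v.min()+195,v.max()+195)
cv2.imwrite('pics/scol.png',cv2.resize(im[260:345,290:420],None,fx=6,fy=6,interpolation=cv2.INTER_CUBIC))
c=cam('top'); 
b=c['img']; cv2.imwrite('pics/t2.png',cv2.resize(b[255:300,205:245],None,fx=12,fy=12,interpolation=cv2.INTER_CUBIC))
print(proj(s,[.587,-.194,.068]))
E
```

```text
pol ring [0.6234 0.1843 0.049 ]
lug [0.6201 0.1487 0.003 ]
lugmid [0.62   0.1485 0.011 ]
gg ring [0.468  0.1158 0.049 ]
gglug [0.4613 0.0812 0.003 ]
tool cuptop [0.4731 0.284  0.043 ]
tooltop [0.4717 0.288  0.107 ]
red bbox 325 344 204 215
(np.float64(345.46311365554766), np.float64(289.65366076911556))
```

View pics/scol.png

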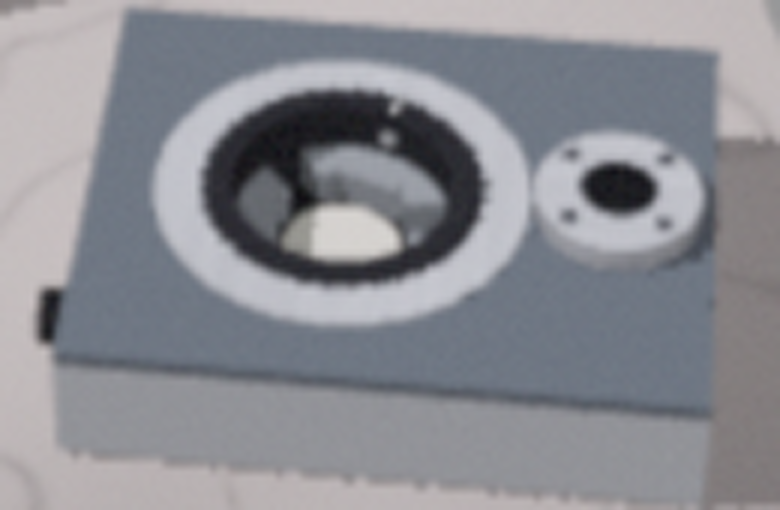

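View pics/t2.png

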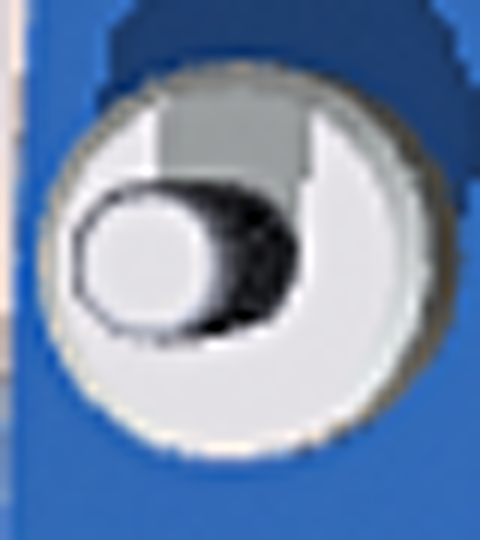

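```bash
cat >> h.py <<'E'
from scipy.spatial.transform import Rotation as Ro
def yaw(R): y=R[:,1]; return np.degrees(np.arctan2(y[1],y[0]))
def plan(p,az,n,prn=True):
    o=bot.get_obs(); R=Ro.from_quat(o['tool_rot']).as_matrix(); p0=o['eef_pos']
    az0=yaw(R); d=(az-az0+90)%180-90 if az is not None else 0
    st=(np.array(p)-p0)/n; 
    for i in range(n):
        print(np.round(R.T@st*1000,1).tolist(),round(-d/n,2)); R=Ro.from_rotvec([0,0,np.radians(d/n)]).as_matrix()@R
def st():
    o=bot.get_obs(); R=Ro.from_quat(o['tool_rot']).as_matrix()
    print('t',round(o['clock'],2),'p',(o['eef_pos']*1000).round(1),'az',yaw(R).round(2),'tilt z',R[:,2].round(4),'F',o['ft_force'].round(1),'T',o['ft_torque'].round(2),'w',(o['grip_width']*1000).round(1),'q',o['joint_pos'].round(2))
E
python3 -c "
from h import *
st();plan([.621,.190,.150],17.5,12)"
```

```text
Traceback (most recent call last):
  File "h.py", line 24, in st
    print('t',round(o['clock'],2),'p',(o['eef_pos']*1000).round(1),'az',yaw(R).round(2),'tilt z',R[:,2].round(4),'F',o['ft_force'].round(1),'T',o['ft_torque'].round(2),'w',(o['grip_width']*1000).round(1),'q',o['joint_pos'].round(2))
                                                                                                                                                                            ^^^^^^^^^^^^^^^^^^^^^^^^^^^^
AttributeError: 'float' object has no attribute 'round'
```

```bash
sed -i "s/(o\['grip_width'\]\*1000).round(1)/round(o['grip_width']*1000,1)/" h.py
python3 -c "
from h import *
st();plan([.621,.190,.150],17.5,12)"
```

```text
t 0.35 p [209.2 454.  231.1] az 65.26 tilt z [-2.e-04 -5.e-04 -1.e+00] F [0.  0.4 0.9] T [ 0.02 -0.01  0.  ] w 85.5 q [ 1.14  0.24  0.    1.34 -0.    1.57]
[-40.4, -5.6, 6.8] 3.98
[-40.7, -2.8, 6.8] 3.98
[-40.8, 0.0, 6.8] 3.98
[-40.7, 2.9, 6.8] 3.98
[-40.4, 5.7, 6.8] 3.98
[-39.9, 8.5, 6.8] 3.98
[-39.2, 11.2, 6.8] 3.98
[-38.3, 13.9, 6.8] 3.98
[-37.3, 16.5, 6.7] 3.98
[-36.0, 19.1, 6.7] 3.98
[-34.6, 21.5, 6.7] 3.98
[-33.0, 23.9, 6.7] 3.98
```

```bash
python3 -m crank '[[[-40,-6,7,4,0],[-41,-3,7,4,0],[-41,0,7,4,0],[-41,3,7,4,0],[-40,6,7,4,0],[-40,8,7,4,0],[-39,11,7,4,0],[-38,14,7,4,0],[-37,16,7,4,0],[-36,19,7,4,0],[-35,21,7,4,0],[-33,24,7,4,0]]]'
python3 -c "
from h import *
st();plan([.621,.190,.120],17.5,2)
c=cam('top');cv2.imwrite('pics/hov_t.png',cv2.resize(c['img'][180:310,195:345],None,fx=4,fy=4));s=cam('side');cv2.imwrite('pics/hov_s.png',cv2.resize(s['img'][110:270,250:410],None,fx=4,fy=4));st()"
```

```text
clock: 1.85
eef_pos: [0.6279, 0.1793, 0.1447]
tool_rot: [0.601, 0.799, 0.002, -0.001]
ft_force: [0.6, -0.6, 0.6]
grip_width: 0.0855
t 1.85 p [627.9 179.3 144.7] az 16.08 tilt z [ 0.0014  0.0036 -1.    ] F [ 0.6 -0.6  0.6] T [-0.02 -0.06 -0.02] w 85.5 q [0.28 0.59 0.31 1.29 0.   1.57]
[6.1, -1.9, 12.4] -0.71
[6.1, -1.8, 12.4] -0.71
t 1.95 p [629.3 177.  143.1] az 15.91 tilt z [ 0.0011  0.0022 -1.    ] F [ 0.4  0.6 -0.2] T [-0.01  0.03  0.  ] w 85.2 q [0.27 0.59 0.31 1.28 0.   1.57]
```

View pics/hov_s.png

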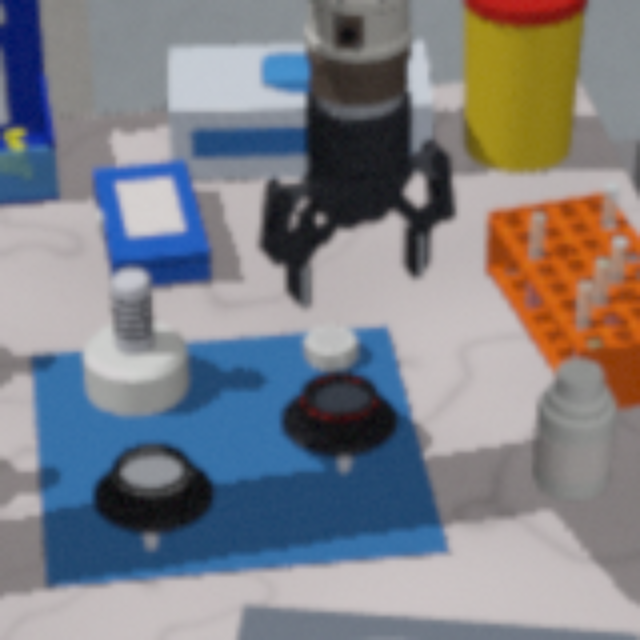

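View pics/hov_t.png

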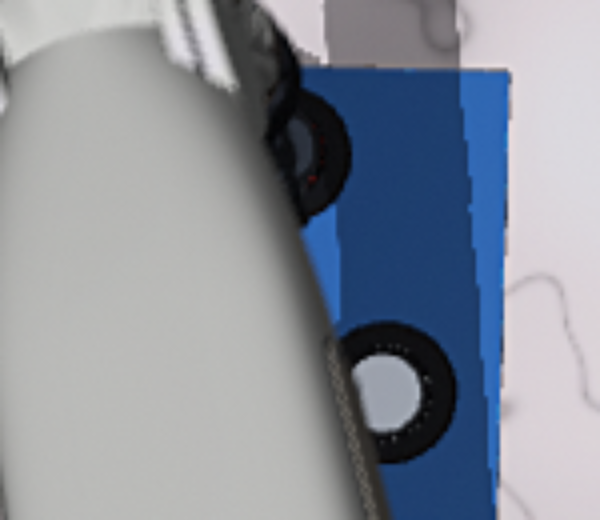

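```bash
python3 -c "
from h import *
s=cam('side')
st()
o=bot.get_obs();p=o['eef_pos'];R=Ro.from_quat(o['tool_rot']).as_matrix()
for w in(-.0427,.0427): print(proj(s,p+R[:,1]*w-R[:,2]*.013))
print('tips seen', 250+303/4-.4,110+302/4-.4, 250+417/4-.4,110+272/4-.4)
plan([.621,.189,.06],17.5,4)"
```

```text
t 2.0 p [627.7 178.4 143.6] az 16.06 tilt z [-1.0e-04  3.1e-03 -1.0e+00] F [-0.6 -0.3 -0.7] T [-0.01  0.05  0.02] w 85.3 q [0.28 0.59 0.31 1.29 0.   1.57]
(np.float64(324.01949015871855), np.float64(184.44218285276185))
(np.float64(349.8926184661306), np.float64(177.53445437512158))
tips seen 325.35 185.1 353.85 177.6
[2.9, -0.9, 20.9] -0.36
[3.0, -0.9, 20.9] -0.36
[3.0, -0.9, 20.9] -0.36
[3.0, -0.8, 20.9] -0.36
```

```bash
python3 -m crank '[[[3,-2,30,0,0],[3,-1,30,0,0],[2,0,25,0,0],[0,0,10,0,0],[0,0,0,0,0]]]'
python3 -c "
from h import *
st();plan([.620,.188,.026],17.5,2)
s=cam('side');cv2.imwrite('pics/g_s.png',cv2.resize(s['img'][140:260,270:390],None,fx=5,fy=5));st()"
```

```text
clock: 2.62
eef_pos: [0.6203, 0.1895, 0.0487]
tool_rot: [0.599, 0.801, 0.002, -0.001]
ft_force: [-0.2, 0.5, -0.3]
grip_width: 0.0851
t 2.62 p [620.3 189.5  48.7] az 16.42 tilt z [ 0.0011  0.0052 -1.    ] F [-0.2  0.5 -0.3] T [-0.01  0.03 -0.04] w 85.1 q [0.29 0.65 0.16 1.07 0.   1.58]
[-0.7, -0.4, 11.4] -0.54
[-0.7, -0.4, 11.4] -0.54
t 2.67 p [620.7 189.6  49.3] az 16.41 tilt z [ 0.002   0.0056 -1.    ] F [-0.4  0.2  0. ] T [-0.07  0.03  0.  ] w 85.5 q [0.29 0.65 0.16 1.07 0.   1.58]
```

View pics/g_s.png

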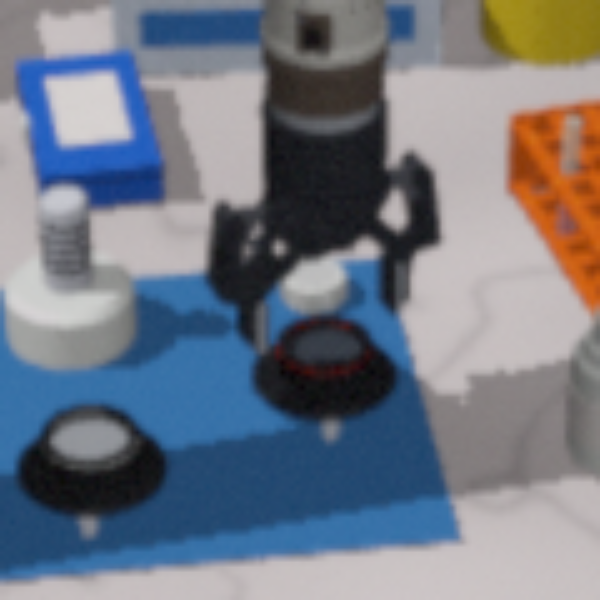

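The side view shows the finger tips at (258,347) and (395,310), straddling the barrel top at (324,345) centrally. I'll lower the gripper and close it.

```bash
python3 -m crank '[[[0,0,11,0,0],[0,0,11,0,0],[0,0,0,0,0],[0,0,0,0,120],[0,0,0,0,120],[0,0,0,0,120],[0,0,0,0,120]]]'
python3 -c "
from h import *
st()
s=cam('side');cv2.imwrite('pics/g_s2.png',cv2.resize(s['img'][140:260,270:390],None,fx=5,fy=5));st()"
```

```text
clock: 3.55
eef_pos: [0.6228, 0.1902, 0.0294]
tool_rot: [0.599, 0.801, 0.005, 0.001]
ft_force: [-0.3, -0.0, -0.4]
grip_width: 0.0579
t 3.55 p [622.8 190.2  29.4] az 16.4 tilt z [ 0.0072  0.0072 -0.9999] F [-0.3 -0.  -0.4] T [ 0.04 -0.06  0.03] w 57.9 q [0.29 0.67 0.14 1.03 0.   1.58]
t 3.6 p [622.9 190.2  29.4] az 16.4 tilt z [ 0.0073  0.0072 -0.9999] F [ 0.3 -0.2 -0.3] T [-0.04  0.05  0.02] w 58.4 q [0.29 0.67 0.14 1.03 0.   1.58]
```

View pics/g_s2.png

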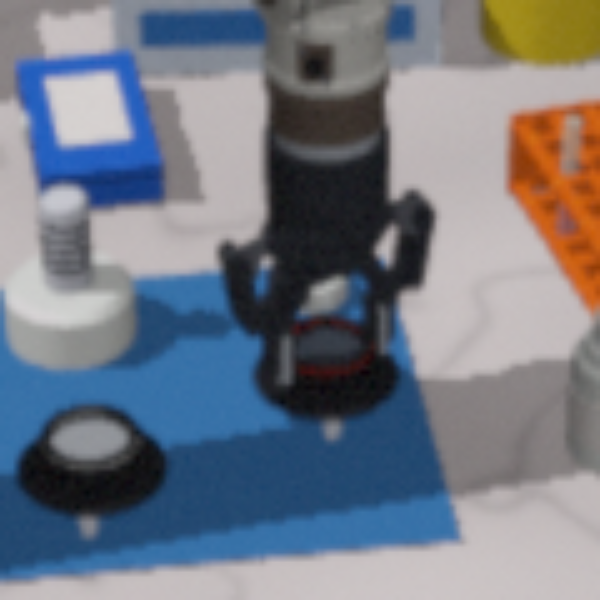

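```bash
python3 -m crank '[[[0,0,-20,0,120],[0,0,-40,0,120],[0,0,-40,0,120],[0,0,-20,0,120],[0,0,0,0,120]]]'
python3 -c "
from h import *
st();s=cam('side');cv2.imwrite('pics/l_s.png',cv2.resize(s['img'][100:220,270:390],None,fx=5,fy=5,interpolation=cv2.INTER_CUBIC));st();plan([.587,-.194,.150],-18.9,10)"
```

```text
clock: 4.22
eef_pos: [0.6203, 0.1888, 0.1497]
tool_rot: [0.599, 0.801, 0.003, -0.001]
ft_force: [1.1, 0.4, -1.6]
grip_width: 0.0575
t 4.22 p [620.3 188.8 149.7] az 16.4 tilt z [ 0.0015  0.0054 -1.    ] F [ 1.1  0.4 -1.6] T [-0.05 -0.05 -0.04] w 57.5 q [0.29 0.58 0.3  1.29 0.   1.58]
t 4.28 p [619.7 188.6 148.5] az 16.4 tilt z [-4.0e-04  4.9e-03 -1.0e+00] F [-1.1 -0.  -1.4] T [-0.01  0.01  0.03] w 57.8 q [0.29 0.58 0.3  1.29 0.   1.58]
[-35.8, -13.9, -0.3] 3.53
[-36.6, -11.7, -0.3] 3.53
[-37.2, -9.4, -0.3] 3.53
[-37.7, -7.1, -0.3] 3.53
[-38.1, -4.8, -0.3] 3.53
[-38.3, -2.4, -0.3] 3.53
[-38.4, -0.1, -0.3] 3.53
[-38.3, 2.3, -0.3] 3.53
[-38.1, 4.6, -0.3] 3.53
[-37.8, 7.0, -0.3] 3.53
```

View pics/l_s.png

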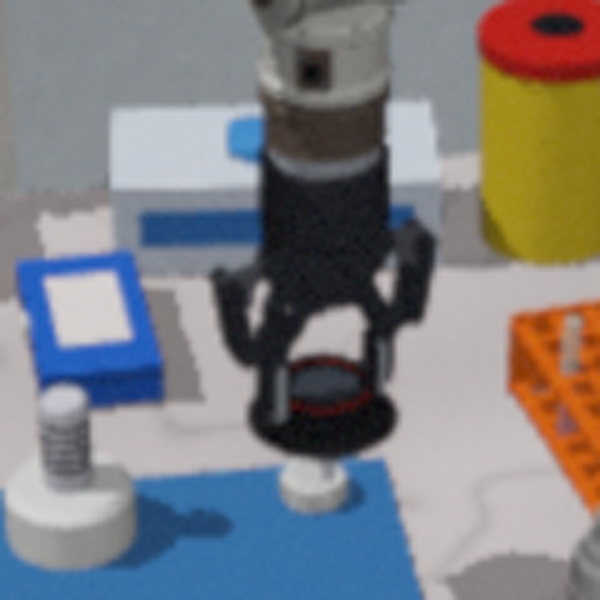

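```bash
python3 -m crank '[[[-20,-8,0,2,120],[-36,-14,0,3.3,120],[-37,-12,0,3.3,120],[-37,-9,0,3.3,120],[-38,-7,0,3.3,120],[-38,-5,0,3.3,120],[-38,-2,0,3.3,120],[-38,0,0,3.3,120],[-38,2,0,3.3,120],[-30,4,0,3.3,120],[-15,3,0,1,120],[0,0,0,0,120]]]'
python3 -c "
from h import *
st();s=cam('side');cv2.imwrite('pics/h_s.png',cv2.resize(s['img'][190:330,280:420],None,fx=4.2,fy=4.2,interpolation=cv2.INTER_CUBIC));c=cam('top');cv2.imwrite('pics/h_t.png',cv2.resize(c['img'][180:280,364:464],None,fx=6,fy=6,interpolation=cv2.INTER_CUBIC));st();plan([.587,-.194,.150],-15,1)"
```

```text
clock: 5.78
eef_pos: [0.5581, -0.2047, 0.1274]
tool_rot: [0.811, 0.585, -0.014, -0.012]
ft_force: [0.2, 0.2, -1.2]
grip_width: 0.0578
t 5.78 p [ 558.1 -204.7  127.4] az -18.4 tilt z [-0.0366  0.0033 -0.9993] F [ 0.2  0.2 -1.2] T [ 0.05 -0.09 -0.02] w 57.8 q [-0.35  0.51  0.13  1.23 -0.01  1.55]
t 5.88 p [ 558.6 -203.2  127.7] az -18.26 tilt z [-0.0363  0.0034 -0.9993] F [ 0.3 -0.2 -1.7] T [ 0.03 -0.09  0.02] w 58.1 q [-0.34  0.51  0.13  1.23 -0.01  1.55]
[17.4, 23.3, -23.3] -3.26
```

View pics/h_s.png

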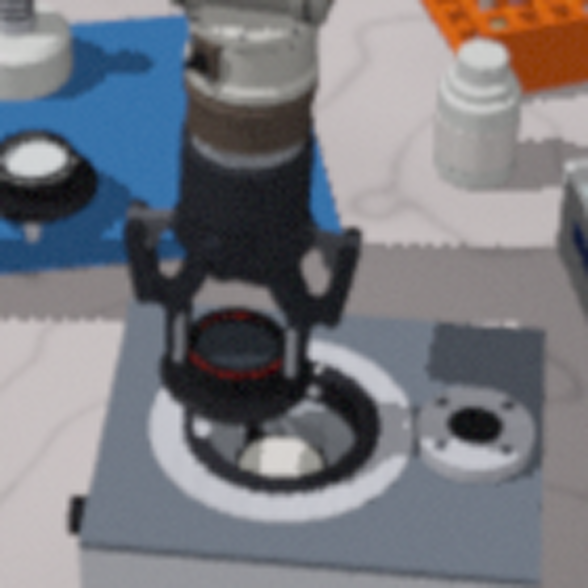

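View pics/h_t.png

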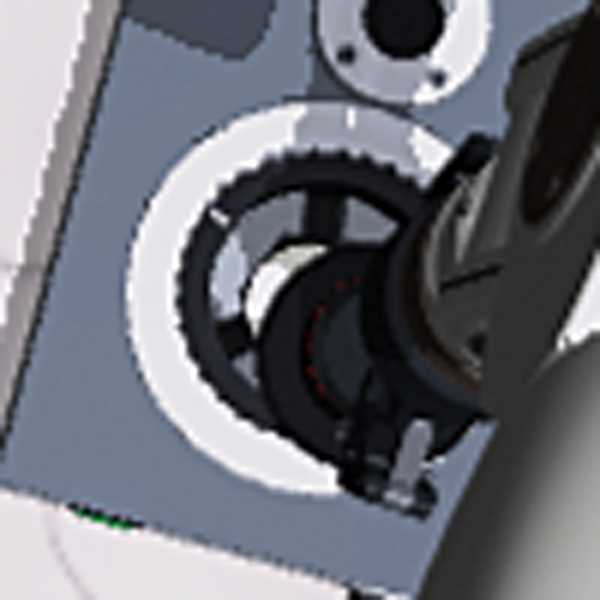

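```bash
python3 -m crank '[[[17,23,-24,-2,120],[0,0,0,0,120]]]'
python3 -c "
from h import *
st()"
```

```text
clock: 6.12
eef_pos: [0.5865, -0.1911, 0.1504]
tool_rot: [0.798, 0.602, -0.014, -0.014]
ft_force: [0.1, 0.1, -2.1]
grip_width: 0.0579
t 6.12 p [ 586.5 -191.1  150.4] az -16.0 tilt z [-0.0386  0.005  -0.9992] F [ 0.1  0.1 -2.1] T [-0.02 -0.04 -0.  ] w 57.9 q [-0.31  0.55  0.25  1.31 -0.01  1.54]
```

```bash
python3 -m crank '[[[0,30,0,0,120]]]'
python3 -c "
from h import *
st()"; python3 -m crank '[[[0,-30,0,0,120]]]'; python3 -c "
from h import *
st()"; python3 -m crank '[[[0,0,-20,0,120]]]'; python3 -c "
from h import *
st()";
```

```text
clock: 6.25
eef_pos: [0.6134, -0.1973, 0.1486]
tool_rot: [0.798, 0.603, -0.015, -0.015]
ft_force: [1.0, -0.4, -0.8]
grip_width: 0.0581
t 6.25 p [ 613.4 -197.3  148.6] az -15.88 tilt z [-0.0428  0.0062 -0.9991] F [ 1.  -0.4 -0.8] T [-0.02 -0.14  0.07] w 58.1 q [-0.31  0.61  0.35  1.35 -0.01  1.54]
clock: 6.38
eef_pos: [0.587, -0.1883, 0.146]
tool_rot: [0.797, 0.603, -0.016, -0.016]
ft_force: [-0.7, 0.4, -2.1]
grip_width: 0.0577
t 6.38 p [ 587.  -188.3  146. ] az -15.74 tilt z [-0.0447  0.0069 -0.999 ] F [-0.7  0.4 -2.1] T [ 0.01  0.07 -0.06] w 57.7 q [-0.31  0.55  0.25  1.31 -0.01  1.54]
clock: 6.5
eef_pos: [0.5825, -0.1855, 0.1613]
tool_rot: [0.796, 0.604, -0.02, -0.022]
ft_force: [0.1, -0.4, -2.2]
grip_width: 0.0578
t 6.5 p [ 582.5 -185.5  161.3] az -15.63 tilt z [-0.0577  0.011  -0.9983] F [ 0.1 -0.4 -2.2] T [-0.05 -0.06 -0.  ] w 57.8 q [-0.3   0.54  0.27  1.36 -0.01  1.54]
```

```bash
python3 -m crank '[[[0,0,0,0,120]]]' >/dev/null
python3 -c "
from h import *
st()"; python3 -m crank '[[[0,0,15,0,120]]]'>/dev/null; python3 -c "
from h import *
st()"; python3 -m crank '[[[0,0,0,0,120]]]' >/dev/null; python3 -c "
from h import *
st()";
```

```text
t 6.62 p [ 583.2 -184.7  162.2] az -15.54 tilt z [-0.0555  0.0103 -0.9984] F [ 0.8 -0.  -1.3] T [-0.03 -0.11 -0.07] w 58.0 q [-0.3   0.54  0.27  1.36 -0.01  1.54]
t 6.75 p [ 582.9 -184.   147.2] az -15.48 tilt z [-0.0537  0.0097 -0.9985] F [ 0.2 -0.1 -2.2] T [ 0.02 -0.12  0.04] w 58.0 q [-0.3   0.55  0.24  1.32 -0.01  1.54]
t 6.88 p [ 581.4 -183.3  144.6] az -15.46 tilt z [-0.0579  0.011  -0.9983] F [ 0.5  0.3 -1.9] T [-0.03 -0.16 -0.03] w 57.8 q [-0.3   0.55  0.24  1.32 -0.01  1.54]
```

```bash
python3 -c "
from h import *
plan([.589,-.194,.109],-15.5,2)"
```

```text
[-4.1, 6.1, 17.5] 0.02
[-4.1, 6.1, 17.5] 0.02
```

```bash
python3 -m crank '[[[-8,11,34,0,120]]]'
python3 -c "
from h import *
st();s=cam('side');cv2.imwrite('pics/i_s.png',cv2.resize(s['img'][240:340,290:410],None,fx=6,fy=6,interpolation=cv2.INTER_CUBIC));c=cam('top');cv2.imwrite('pics/i_t.png',cv2.resize(c['img'][180:280,364:464],None,fx=6,fy=6,interpolation=cv2.INTER_CUBIC));st()"
```

```text
clock: 7.0
eef_pos: [0.5902, -0.1937, 0.1124]
tool_rot: [0.795, 0.606, -0.018, -0.019]
ft_force: [0.3, -0.2, -2.2]
grip_width: 0.0575
t 7.0 p [ 590.2 -193.7  112.4] az -15.39 tilt z [-0.0514  0.009  -0.9986] F [ 0.3 -0.2 -2.2] T [-0.05 -0.15  0.03] w 57.5 q [-0.31  0.59  0.22  1.25 -0.01  1.53]
t 7.1 p [ 585.3 -193.2  105.5] az -15.5 tilt z [-0.0655  0.0133 -0.9978] F [-0.4  0.4 -2.3] T [-0.02  0.03 -0.05] w 57.8 q [-0.32  0.6   0.21  1.25 -0.01  1.53]
```

View pics/i_s.png

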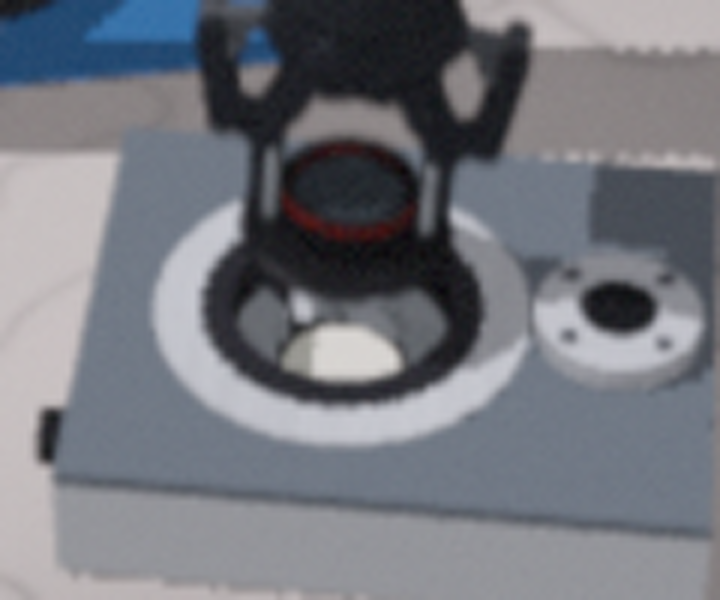

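View pics/i_t.png

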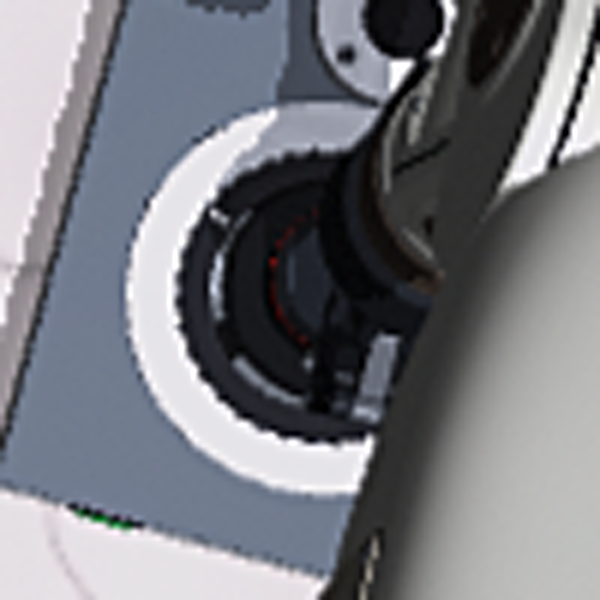

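```bash
python3 -c "
from h import *
s=cam('side');c=cam('top');st()
print(ray(s,347.9,271.3,.124),ray(s,347.1,290.8,.068))
print(ray(c,420.1,227.6,.100),ray(c,417.95,229.2,.068))
b=c['img'][180:280,364:464].astype(float);b=np.clip(b*3,0,255).astype('uint8')
cv2.imwrite('pics/i_t2.png',cv2.resize(b[20:85,20:85],None,fx=9,fy=9,interpolation=cv2.INTER_CUBIC))
"
```

```text
t 7.2 p [ 587.  -193.2  109.2] az -15.47 tilt z [-0.0606  0.0121 -0.9981] F [ 0.2 -0.2 -1.5] T [-0.09 -0.12 -0.03] w 57.8 q [-0.31  0.59  0.22  1.26 -0.01  1.53]
[ 0.59392204 -0.18638483  0.124     ] [ 0.59040662 -0.19886839  0.068     ]
[ 0.58724043 -0.19309033  0.1       ] [ 0.58666747 -0.19413148  0.068     ]
```

View pics/i_t2.png

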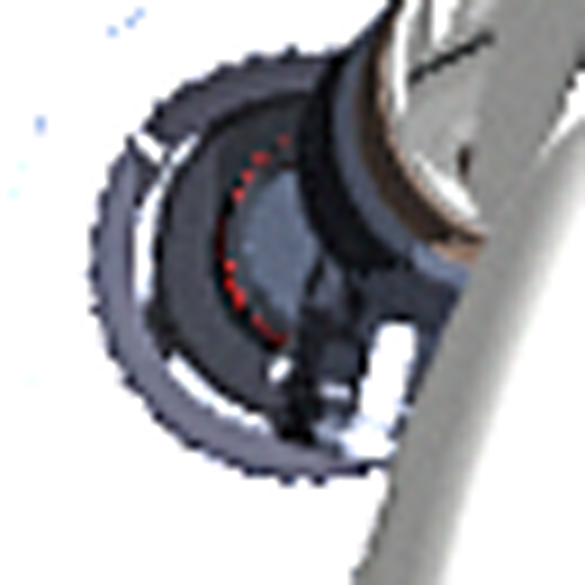

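```bash
python3 -m crank '[[[-1,2,18,0,120]]]'
python3 -c "
from h import *
c=cam('top');s=cam('side');cv2.imwrite('pics/j_s.png',cv2.resize(s['img'][240:340,290:410],None,fx=6,fy=6,interpolation=cv2.INTER_CUBIC));st();
c=cam('top');st()
b=c['img'][180:280,364:464].astype(float);b=np.clip(b*3,0,255).astype('uint8')
cv2.imwrite('pics/j_t.png',cv2.resize(b[20:85,20:85],None,fx=9,fy=9,interpolation=cv2.INTER_CUBIC))
"
```

```text
clock: 7.32
eef_pos: [0.5898, -0.195, 0.0936]
tool_rot: [0.795, 0.605, -0.019, -0.021]
ft_force: [0.8, -0.9, -2.0]
grip_width: 0.058
t 7.42 p [ 586.4 -194.1   89.4] az -15.47 tilt z [-0.0634  0.013  -0.9979] F [ 0.6  0.5 -2. ] T [-0.01  0.   -0.01] w 57.9 q [-0.32  0.61  0.19  1.22 -0.01  1.52]
t 7.47 p [ 586.7 -194.2   90.2] az -15.47 tilt z [-0.0627  0.0128 -0.9979] F [-0.1 -0.3 -1.3] T [-0.06 -0.07  0.07] w 57.8 q [-0.32  0.61  0.19  1.22 -0.01  1.52]
```

View pics/j_t.png

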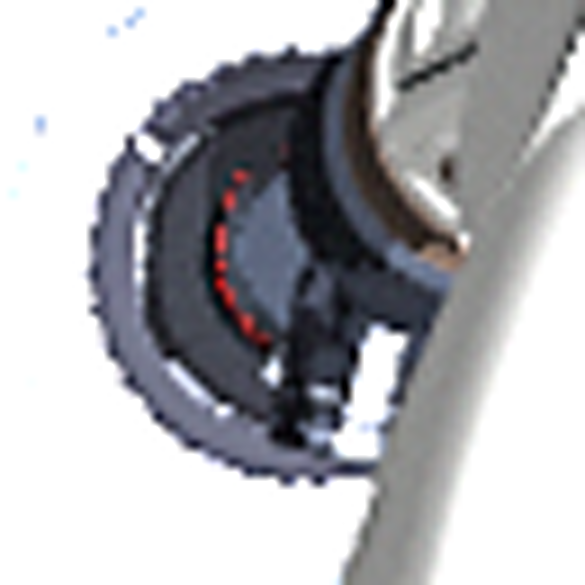

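View pics/j_s.png

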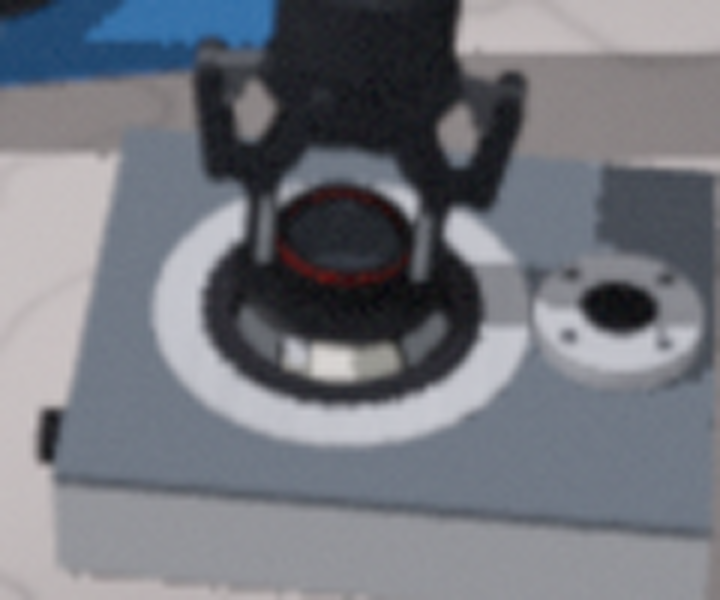

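```bash
python3 -m crank '[[[-1,0,8,0,120],[0,0,0,0,120]]]'
python3 -c "
from h import *
st()"
```

```text
clock: 7.72
eef_pos: [0.5861, -0.195, 0.0824]
tool_rot: [0.795, 0.605, -0.021, -0.024]
ft_force: [-0.1, 1.0, -1.2]
grip_width: 0.0576
t 7.72 p [ 586.1 -195.    82.4] az -15.46 tilt z [-0.0617  0.0125 -0.998 ] F [-0.1  1.  -1.2] T [-0.06 -0.06 -0.02] w 57.6 q [-0.32  0.61  0.18  1.2  -0.01  1.52]
```

```bash
python3 -m crank '[[[0,0,6,0,120],[0,0,1,0,120]]]'
python3 -c "
from h import *
st()";  python3 -m crank '[[[0,0,5,0,120],[0,0,1,0,120]]]'
python3 -c "
from h import *
st()"
```

```text
clock: 7.98
eef_pos: [0.586, -0.195, 0.0756]
tool_rot: [0.795, 0.605, -0.02, -0.023]
ft_force: [0.1, 0.4, -2.8]
grip_width: 0.0576
t 7.97 p [ 586.  -195.    75.6] az -15.46 tilt z [-0.0607  0.0122 -0.9981] F [ 0.1  0.4 -2.8] T [ 0.04 -0.07  0.05] w 57.6 q [-0.32  0.62  0.17  1.18 -0.01  1.52]
clock: 8.22
eef_pos: [0.5872, -0.1961, 0.0708]
tool_rot: [0.796, 0.605, -0.02, -0.021]
ft_force: [-0.1, -0.4, -1.7]
grip_width: 0.0577
t 8.22 p [ 587.2 -196.1   70.8] az -15.48 tilt z [-0.0568  0.0097 -0.9983] F [-0.1 -0.4 -1.7] T [-0.04 -0.12 -0.05] w 57.7 q [-0.32  0.62  0.16  1.17 -0.01  1.52]
```

```bash
python3 -m crank '[[[0,0,3,0,120],[0,0,2,0,120]]]'
python3 -c "
from h import *
st()";  python3 -m crank '[[[0,0,3,0,120],[0,0,1,0,120]]]'
python3 -c "
from h import *
st();c=cam('top');s=cam('side');cv2.imwrite('pics/k_s.png',cv2.resize(s['img'][240:340,290:410],None,fx=6,fy=6,interpolation=cv2.INTER_CUBIC));
b=c['img'][180:280,364:464].astype(float);b=np.clip(b*3,0,255).astype('uint8')
cv2.imwrite('pics/k_t.png',cv2.resize(b[20:85,20:85],None,fx=9,fy=9,interpolation=cv2.INTER_CUBIC))
"
```

```text
clock: 8.48
eef_pos: [0.5872, -0.1961, 0.0658]
tool_rot: [0.796, 0.605, -0.019, -0.021]
ft_force: [0.2, 0.1, 3.0]
grip_width: 0.058
t 8.47 p [ 587.2 -196.1   65.8] az -15.48 tilt z [-0.0561  0.0096 -0.9984] F [0.2 0.1 3. ] T [-0.1  -0.04  0.11] w 58.0 q [-0.32  0.63  0.16  1.16 -0.01  1.52]
clock: 8.72
eef_pos: [0.5871, -0.1962, 0.0634]
tool_rot: [0.795, 0.605, -0.019, -0.02]
ft_force: [-1.2, -1.4, 1.9]
grip_width: 0.058
t 8.72 p [ 587.1 -196.2   63.4] az -15.47 tilt z [-0.0551  0.0091 -0.9984] F [-1.2 -1.4  1.9] T [-0.2   0.13  0.03] w 58.0 q [-0.32  0.63  0.15  1.15 -0.01  1.52]
```

View pics/k_s.png

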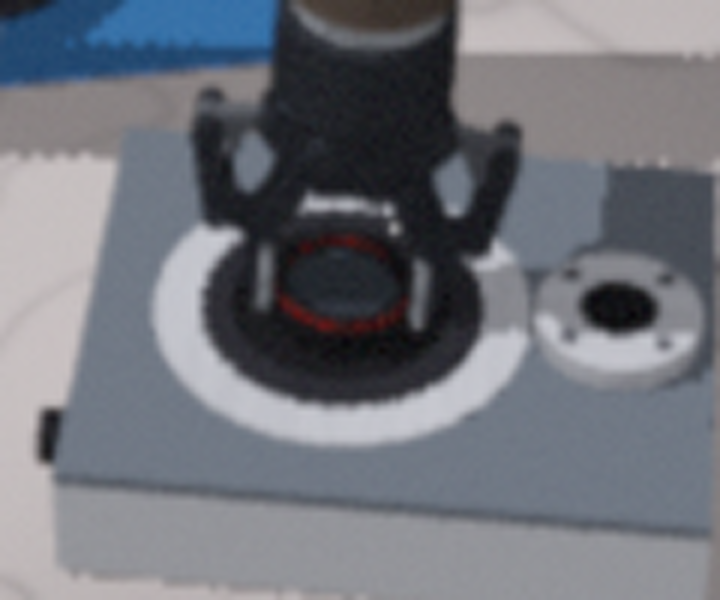

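View pics/k_t.png

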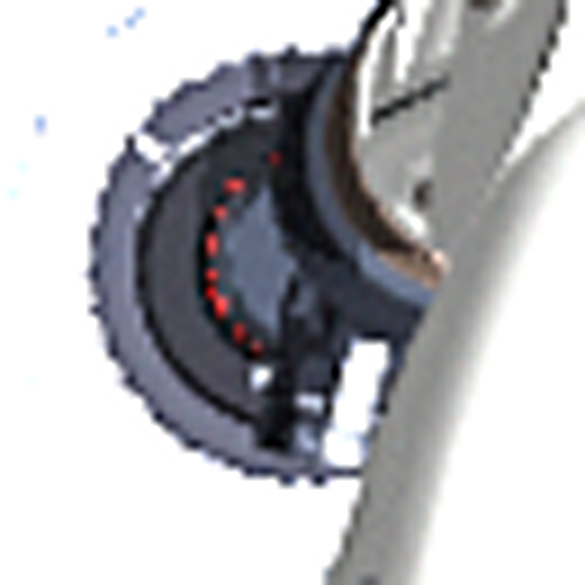

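```bash
python3 -m crank '[[[0,0,0,0,55],[0,0,0,0,55],[0,0,0,0,55]]]'
python3 -c "
from h import *
st();c=cam('top');s=cam('side');cv2.imwrite('pics/m_s.png',cv2.resize(s['img'][240:340,290:410],None,fx=6,fy=6,interpolation=cv2.INTER_CUBIC));st()
"
```

```text
clock: 9.2
eef_pos: [0.5869, -0.1956, 0.0626]
tool_rot: [0.795, 0.605, -0.019, -0.021]
ft_force: [0.3, -0.4, -0.3]
grip_width: 0.0667
t 9.2 p [ 586.9 -195.6   62.6] az -15.47 tilt z [-0.056   0.0105 -0.9984] F [ 0.3 -0.4 -0.3] T [ 0.02 -0.05  0.03] w 66.7 q [-0.32  0.63  0.15  1.15 -0.01  1.52]
t 9.3 p [ 586.9 -195.6   62.6] az -15.47 tilt z [-0.0559  0.0104 -0.9984] F [-0.7  0.2 -0.1] T [-0.01 -0.09  0.02] w 66.8 q [-0.32  0.63  0.15  1.15 -0.01  1.52]
```

View pics/m_s.png

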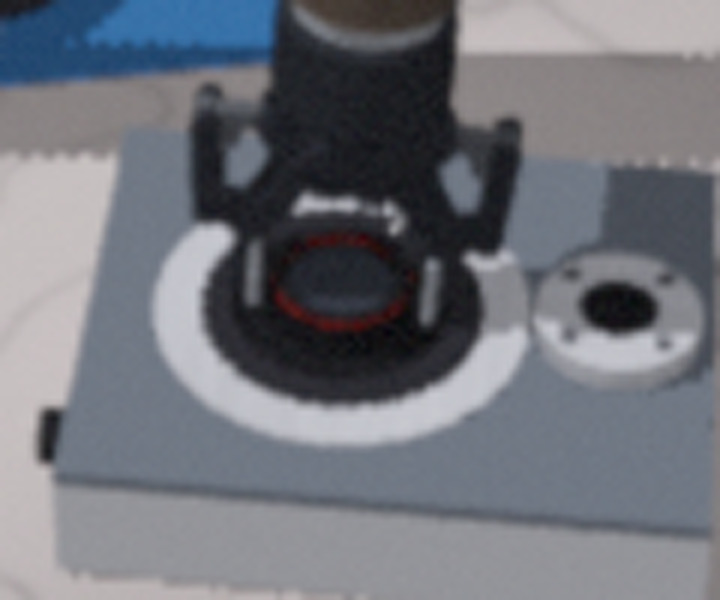

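```bash
python3 -c "
from h import *
s=cam('side');a=proj(s,[.587,-.195,.068])
for z in(.074,.085,.090):print(z,np.subtract(proj(s,[.587,-.195,z]),a)*6)
hsv=cv2.cvtColor(s['img'],cv2.COLOR_BGR2HSV)
red=((hsv[...,1]>110)&((hsv[...,0]<10)|(hsv[...,0]>170)));v,u=np.nonzero(red[270:300,330:365]);print(u.min()+330,u.max()+330,v.min()+270,v.max()+270)
st()"
```

```text
0.074 [  0.18107167 -10.1229143 ]
0.085 [  0.51533046 -28.80984131]
0.09 [  0.66825648 -37.35925737]
335 358 279 295
t 9.35 p [ 586.9 -195.7   62.7] az -15.47 tilt z [-0.0559  0.0103 -0.9984] F [ 1.  -0.1 -0.4] T [-0.03 -0.05  0.04] w 66.9 q [-0.32  0.63  0.15  1.15 -0.01  1.52]
```

```bash
python3 -m crank '[[[0,0,-15,0,55],[0,0,-20,0,20],[0,0,-40,0,0],[0,0,-25,0,0]]]'
python3 -c "
from h import *
st();c=cam('top');print(ray(c,224.25,276.3,.043),ray(c,216.8,276.3,.107))
s=cam('side');cv2.imwrite('pics/n_s.png',cv2.resize(s['img'][240:340,290:410],None,fx=6,fy=6,interpolation=cv2.INTER_CUBIC));st()
"
```

```text
clock: 9.85
eef_pos: [0.5916, -0.1963, 0.1659]
tool_rot: [0.795, 0.605, -0.02, -0.023]
ft_force: [0.8, -0.4, -0.2]
grip_width: 0.0851
t 9.85 p [ 591.6 -196.3  165.9] az -15.46 tilt z [-0.0592  0.0116 -0.9982] F [ 0.8 -0.4 -0.2] T [-0.06 -0.06 -0.01] w 85.1 q [-0.32  0.57  0.33  1.39 -0.01  1.52]
[0.46947891 0.29068125 0.043     ] [0.4698431  0.29256428 0.107     ]
t 9.95 p [ 593.1 -196.7  167.4] az -15.46 tilt z [-0.0547  0.0102 -0.9985] F [-0.3  0.   0.3] T [ 0.01 -0.08  0.04] w 85.3 q [-0.32  0.57  0.33  1.39 -0.01  1.52]
```

View pics/n_s.png

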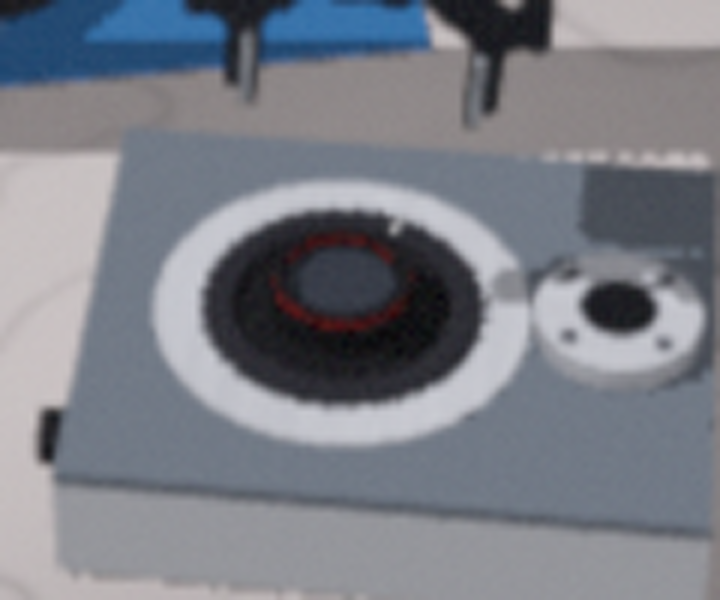

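```bash
python3 -c "
from h import *
plan([.4697,.2916,.18],121.5-.001,13)
R=Ro.from_quat(bot.get_obs()['tool_rot']).as_matrix()
print()
p=np.array([.4697,.2916,.18])-bot.get_obs()['eef_pos'];d=137/13
for i in range(13): print(np.round(R.T@p/13*1000,0).tolist(),-round(d,2)); R=Ro.from_rotvec([0,0,np.radians(d)]).as_matrix()@R
"
```

```text
[33.7, -19.2, -0.1] 3.31
[32.5, -21.1, 0.0] 3.31
[31.2, -22.9, 0.2] 3.31
[29.9, -24.7, 0.3] 3.31
[28.4, -26.4, 0.4] 3.31
[26.8, -28.0, 0.5] 3.31
[25.2, -29.5, 0.5] 3.31
[23.4, -30.9, 0.6] 3.31
[21.6, -32.2, 0.7] 3.31
[19.7, -33.4, 0.8] 3.31
[17.7, -34.4, 0.9] 3.31
[15.7, -35.4, 0.9] 3.31
[13.7, -36.3, 1.0] 3.31

[34.0, -19.0, -0.0] -10.54
[37.0, -13.0, -0.0] -10.54
[38.0, -6.0, -1.0] -10.54
[39.0, 1.0, -1.0] -10.54
[38.0, 8.0, -2.0] -10.54
[36.0, 15.0, -2.0] -10.54
[32.0, 21.0, -2.0] -10.54
[28.0, 27.0, -3.0] -10.54
[22.0, 32.0, -3.0] -10.54
[16.0, 35.0, -3.0] -10.54
[10.0, 37.0, -3.0] -10.54
[2.0, 39.0, -3.0] -10.54
[-5.0, 38.0, -3.0] -10.54
```

```bash
python3 -c "
from h import *
R=Ro.from_quat(bot.get_obs()['tool_rot']).as_matrix()
p=np.array([.4697,.2916,.18])-bot.get_obs()['eef_pos'];d=105.5/12
for i in range(12): print(np.round(R.T@p/12*1000,0).tolist(),-round(d,2)); R=Ro.from_rotvec([0,0,np.radians(d)]).as_matrix()@R
"
```

```text
[36.0, -21.0, -0.0] -8.79
[39.0, -15.0, -0.0] -8.79
[41.0, -9.0, -1.0] -8.79
[42.0, -2.0, -1.0] -8.79
[42.0, 4.0, -1.0] -8.79
[41.0, 10.0, -2.0] -8.79
[39.0, 16.0, -2.0] -8.79
[36.0, 22.0, -2.0] -8.79
[32.0, 27.0, -3.0] -8.79
[27.0, 32.0, -3.0] -8.79
[22.0, 36.0, -3.0] -8.79
[16.0, 39.0, -3.0] -8.79
```

```bash
python3 -m crank '[[[36,-21,0,-8.8,0],[39,-15,0,-8.8,0],[41,-9,-1,-8.8,0],[42,-2,-1,-8.8,0],[42,4,-1,-8.8,0],[41,10,-2,-8.8,0],[39,16,-2,-8.8,0],[36,22,-2,-8.8,0],[32,27,-3,-8.8,0],[27,32,-3,-8.8,0],[22,36,-3,-8.8,0],[8,20,-3,-8.8,0]]]'
python3 -m crank '[[[0,0,0,0,0]]]'
python3 -c "
from h import *
st();c=cam('top');cv2.imwrite('pics/o_t.png',cv2.resize(c['img'][180:280,364:464],None,fx=6,fy=6,interpolation=cv2.INTER_CUBIC));plan([.4697,.2916,.16],90,1)
s=cam('side');cv2.imwrite('pics/o_s.png',cv2.resize(s['img'][100:240,210:350],None,fx=4.2,fy=4.2,interpolation=cv2.INTER_CUBIC));st()
"
```

```text
clock: 11.45
eef_pos: [0.4557, 0.2801, 0.1968]
tool_rot: [-0.03, 0.999, 0.006, -0.03]
ft_force: [-0.8, -0.8, -0.2]
grip_width: 0.0855
clock: 11.58
eef_pos: [0.455, 0.2813, 0.1966]
tool_rot: [-0.031, 0.999, 0.005, -0.03]
ft_force: [-0.4, -0.9, 0.1]
grip_width: 0.0857
t 11.57 p [455.  281.3 196.6] az 93.48 tilt z [-0.0594  0.009  -0.9982] F [-0.4 -0.9  0.1] T [-0.07 -0.05  0.  ] w 85.7 q [0.53 0.36 0.08 1.34 0.04 0.47]
[-17.4, 9.8, 35.5] 3.37
t 11.68 p [455.4 279.7 196.3] az 93.29 tilt z [-0.06    0.0084 -0.9982] F [-0.3 -0.3 -1.1] T [-0.05 -0.07 -0.03] w 85.1 q [0.53 0.36 0.08 1.34 0.04 0.47]
```

View pics/o_t.png

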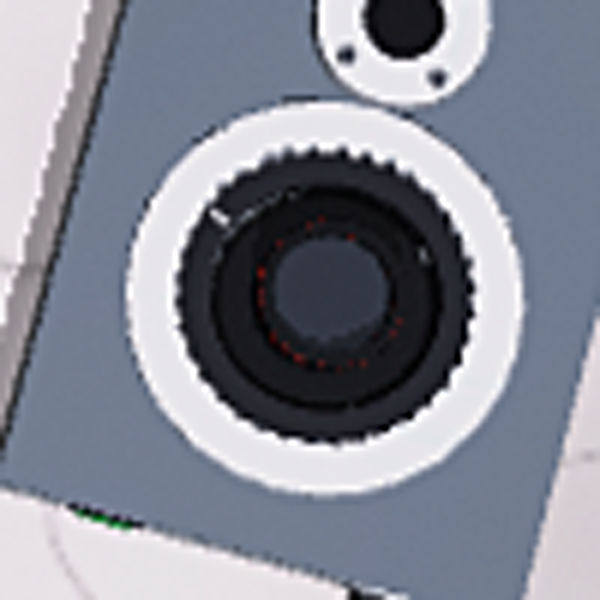

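View pics/o_s.png

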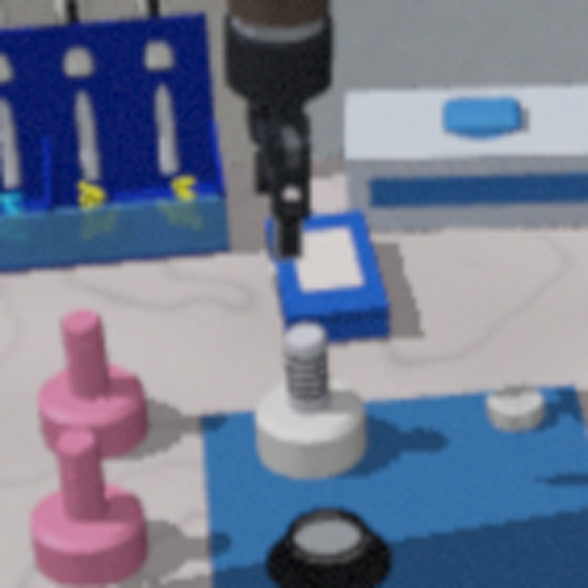

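```bash
python3 -m crank '[[[-17,9,34,3.3,0],[0,0,0,0,0]]]'
python3 -c "
from h import *
st();plan([.469,.2905,.062],90,3)
s=cam('side');cv2.imwrite('pics/p_s.png',cv2.resize(s['img'][120:240,220:340],None,fx=5,fy=5,interpolation=cv2.INTER_CUBIC));st()
"
```

```text
clock: 11.92
eef_pos: [0.4706, 0.2876, 0.1608]
tool_rot: [0.004, 1.0, 0.004, -0.03]
ft_force: [-0.5, 0.3, -0.5]
grip_width: 0.0854
t 11.93 p [470.6 287.6 160.8] az 89.55 tilt z [-0.0599  0.0077 -0.9982] F [-0.5  0.3 -0.5] T [-0.05 -0.03 -0.03] w 85.4 q [0.53 0.42 0.07 1.27 0.04 0.53]
[-1.4, 0.7, 32.9] -0.15
[-1.4, 0.7, 32.9] -0.15
[-1.4, 0.7, 32.9] -0.15
t 11.97 p [471.4 287.9 163. ] az 89.57 tilt z [-0.057   0.0093 -0.9983] F [-0.7 -1.  -0. ] T [-0.03 -0.03  0.02] w 85.2 q [0.53 0.42 0.07 1.27 0.04 0.53]
```

View pics/p_s.png

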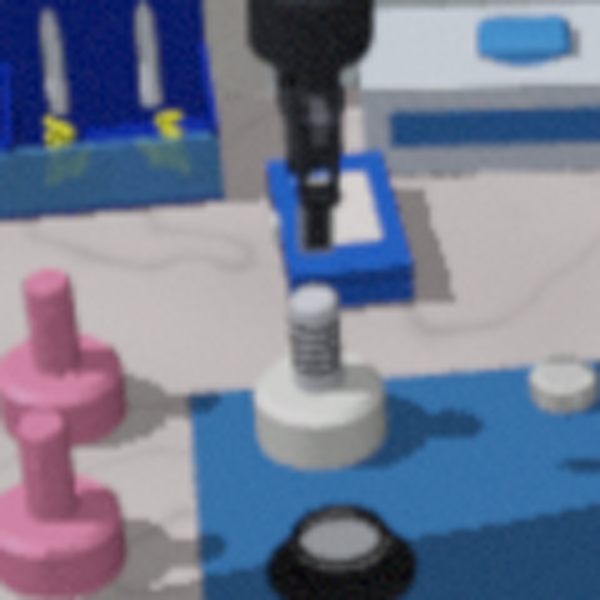

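```bash
python3 -m crank '[[[-1,1,33,0,0],[-2,1,33,0,0],[-2,1,30,0,0],[0,0,3,0,0],[0,0,0,0,0]]]'
python3 -c "
from h import *
st();plan([.469,.2905,.062],90,1)
s=cam('side');cv2.imwrite('pics/q_s.png',cv2.resize(s['img'][140:240,230:330],None,fx=6,fy=6,interpolation=cv2.INTER_CUBIC));st()
"
```

```text
clock: 12.6
eef_pos: [0.4757, 0.2896, 0.07]
tool_rot: [0.007, 1.0, 0.007, -0.024]
ft_force: [0.5, -0.3, 0.6]
grip_width: 0.0855
t 12.6 p [475.7 289.6  70. ] az 89.17 tilt z [-0.0469  0.0147 -0.9988] F [ 0.5 -0.3  0.6] T [-0.08 -0.07  0.03] w 85.5 q [ 0.53  0.49 -0.06  1.05  0.04  0.54]
[6.3, 0.7, 8.3] -0.83
t 12.65 p [475.8 289.7  70.2] az 89.17 tilt z [-0.0465  0.0148 -0.9988] F [ 0.6 -0.1  0.8] T [-0.   -0.04  0.02] w 85.5 q [ 0.53  0.49 -0.06  1.05  0.04  0.54]
```

View pics/q_s.png

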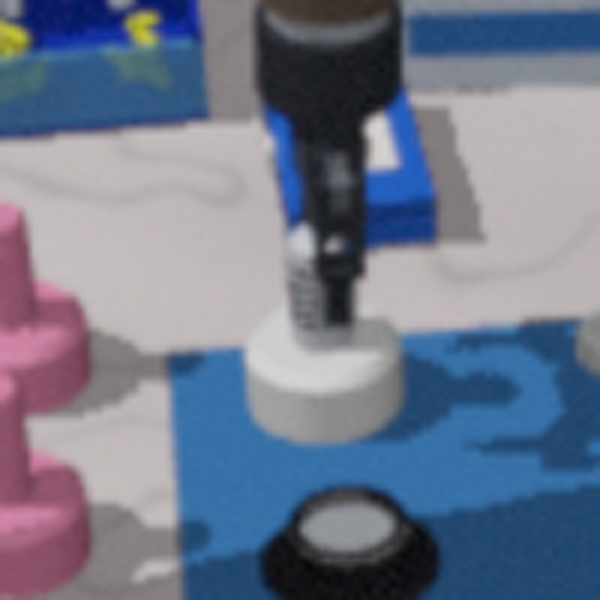

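```bash
python3 -m crank '[[[6,0,6,0,0],[0,0,0,0,0],[0,0,0,0,200],[0,0,0,0,200],[0,0,0,0,200],[0,0,0,0,200],[0,0,0,0,200]]]'
python3 -c "
from h import *
st()
s=cam('side');cv2.imwrite('pics/r_s.png',cv2.resize(s['img'][140:240,230:330],None,fx=6,fy=6,interpolation=cv2.INTER_CUBIC));st()
"
```

```text
clock: 13.52
eef_pos: [0.4709, 0.2913, 0.0678]
tool_rot: [0.007, 1.0, 0.009, -0.021]
ft_force: [-0.9, -0.3, 0.0]
grip_width: 0.0303
t 13.53 p [470.9 291.3  67.8] az 89.19 tilt z [-0.0414  0.0185 -0.999 ] F [-0.9 -0.3  0. ] T [-0.03  0.02 -0.03] w 30.3 q [ 0.53  0.49 -0.08  1.03  0.04  0.55]
t 13.57 p [470.9 291.3  67.8] az 89.18 tilt z [-0.0414  0.0185 -0.999 ] F [-0.5  0.6  1.1] T [-0.1   0.02  0.02] w 30.8 q [ 0.53  0.49 -0.08  1.03  0.04  0.55]
```

View pics/r_s.png

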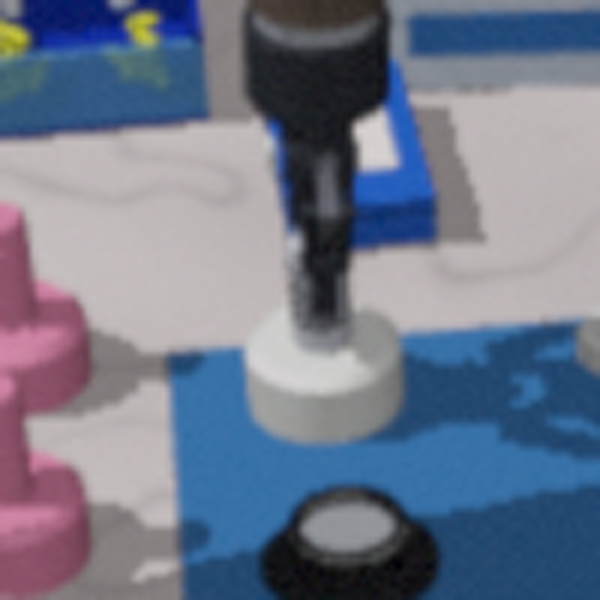

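```bash
python3 -m crank '[[[0,0,-20,0,200],[0,0,-45,0,200],[0,0,-45,0,200],[0,0,-20,0,200],[0,0,0,0,200]]]'
python3 -c "
from h import *
st();plan([.587,-.194,.20],90,11)
s=cam('side');cv2.imwrite('pics/s_s.png',cv2.resize(s['img'][80:220,210:350],None,fx=4.2,fy=4.2,interpolation=cv2.INTER_CUBIC));st()
"
```

```text
clock: 14.2
eef_pos: [0.4743, 0.287, 0.1967]
tool_rot: [0.007, 1.0, 0.006, -0.025]
ft_force: [0.2, 0.1, -2.6]
grip_width: 0.031
t 14.2 p [474.3 287.  196.7] az 89.16 tilt z [-0.0496  0.0127 -0.9987] F [ 0.2  0.1 -2.6] T [-0.04 -0.05  0.01] w 31.0 q [0.52 0.39 0.13 1.34 0.04 0.54]
[-10.8, -43.6, -1.4] -0.08
[-10.8, -43.6, -1.4] -0.08
[-10.7, -43.6, -1.4] -0.08
[-10.7, -43.6, -1.4] -0.08
[-10.6, -43.6, -1.3] -0.08
[-10.5, -43.6, -1.3] -0.08
[-10.5, -43.7, -1.3] -0.08
[-10.4, -43.7, -1.3] -0.08
[-10.4, -43.7, -1.3] -0.08
[-10.3, -43.7, -1.3] -0.08
[-10.2, -43.7, -1.3] -0.08
t 14.25 p [473.7 286.7 195.6] az 89.17 tilt z [-0.0512  0.0117 -0.9986] F [-0.5 -0.1 -3.1] T [-0.   -0.1  -0.04] w 30.7 q [0.52 0.39 0.13 1.34 0.04 0.54]
```

View pics/s_s.png

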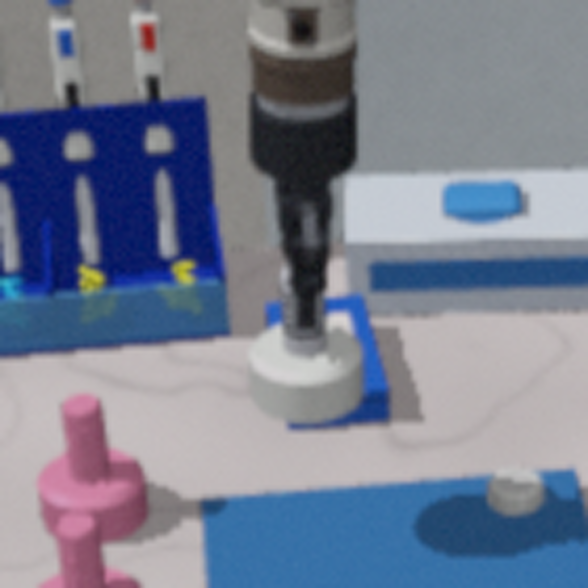

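```bash
python3 -m crank '[[[-6,-22,-3,0,200],[-11,-44,-3,0,200],[-11,-44,-3,0,200],[-11,-44,-3,0,200],[-11,-44,-3,0,200],[-11,-44,-3,0,200],[-12,-44,-3,0,200],[-12,-44,-3,0,200],[-12,-44,-3,0,200],[-12,-44,-3,0,200],[-12,-44,-3,0,200],[-6,-20,-3,0,200]]]'
python3 -m crank '[[[0,0,0,0,200]]]'
python3 -c "
from h import *
st();plan([.587,-.194,.165],90,1)
s=cam('side');cv2.imwrite('pics/t_s.png',cv2.resize(s['img'][180:340,270:430],None,fx=3.7,fy=3.7,interpolation=cv2.INTER_CUBIC));st()
"
```

```text
clock: 15.75
eef_pos: [0.5877, -0.2103, 0.191]
tool_rot: [0.004, 0.999, 0.005, -0.048]
ft_force: [-0.2, -0.2, -2.0]
grip_width: 0.0307
clock: 15.88
eef_pos: [0.5869, -0.2117, 0.1882]
tool_rot: [0.005, 0.999, 0.006, -0.049]
ft_force: [0.7, 0.9, -2.1]
grip_width: 0.0305
t 15.88 p [ 586.9 -211.7  188.2] az 89.34 tilt z [-0.0983  0.0124 -0.9951] F [ 0.7  0.9 -2.1] T [-0.03 -0.12 -0.02] w 30.5 q [-0.34  0.59  0.42  1.5  -0.02 -0.32]
[-2.2, 17.5, 23.3] -0.66
t 15.93 p [ 586.4 -210.8  187.9] az 89.4 tilt z [-0.0996  0.013  -0.9949] F [ 0.7  0.7 -2.8] T [-0.07 -0.12  0.02] w 30.6 q [-0.34  0.59  0.42  1.5  -0.02 -0.32]
```

View pics/t_s.png

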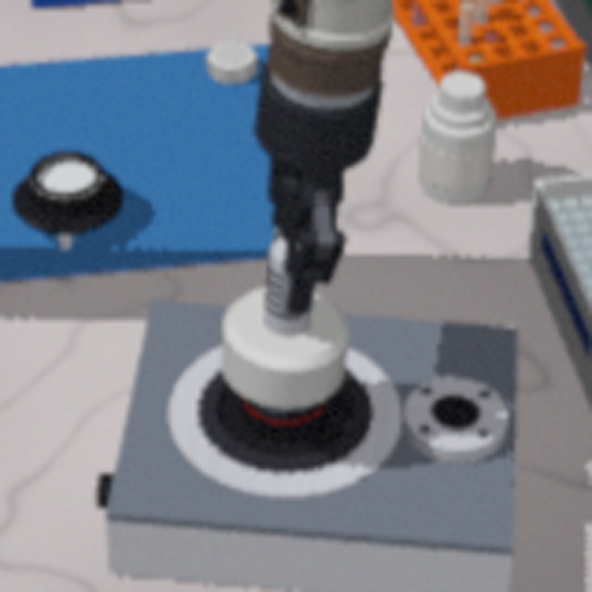

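```bash
python3 -c "
from h import *
s=cam('side');st()
print(ray(s,346.3,280.0,.123),ray(s,347.1,290.8,.068))
c=cam('top');cv2.imwrite('pics/t_t.png',cv2.resize(c['img'][170:290,350:470],None,fx=5,fy=5,interpolation=cv2.INTER_CUBIC))
"
```

```text
t 15.97 p [ 586.5 -209.8  188.5] az 89.47 tilt z [-0.0991  0.0129 -0.995 ] F [ 0.4  0.6 -2.4] T [-0.05 -0.13  0.  ] w 30.6 q [-0.33  0.59  0.42  1.5  -0.02 -0.32]
[ 0.58431552 -0.21660748  0.123     ] [ 0.59040662 -0.19886839  0.068     ]
```

View pics/t_t.png

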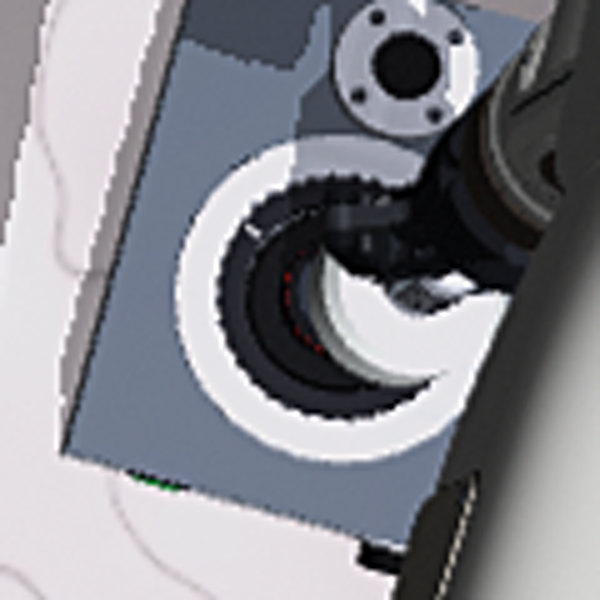

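```bash
python3 -m crank '[[[-9,17,20,0,200]]]'
python3 -c "
from h import *
s=cam('side');s=cam('side');st();s=cam('side')
cv2.imwrite('pics/u_s.png',cv2.resize(s['img'][220:340,290:410],None,fx=5,fy=5,interpolation=cv2.INTER_CUBIC))
c=cam('top');cv2.imwrite('pics/u_t.png',cv2.resize(c['img'][170:290,350:470],None,fx=5,fy=5,interpolation=cv2.INTER_CUBIC));st()
"
```

```text
clock: 16.15
eef_pos: [0.5947, -0.1921, 0.1702]
tool_rot: [0.004, 0.999, 0.005, -0.047]
ft_force: [-0.4, 0.2, -2.5]
grip_width: 0.0304
t 16.25 p [ 592.8 -188.7  166.1] az 89.74 tilt z [-0.1029  0.0148 -0.9946] F [ 0.2 -0.6 -3.6] T [-0.01 -0.13  0.05] w 30.7 q [-0.3   0.6   0.38  1.45 -0.02 -0.3 ]
t 16.35 p [ 593.5 -190.8  168.5] az 89.66 tilt z [-0.0997  0.0124 -0.9949] F [ 0.6  0.2 -1.6] T [ 0.02 -0.15  0.06] w 30.7 q [-0.3   0.6   0.39  1.45 -0.02 -0.3 ]
```

View pics/u_s.png

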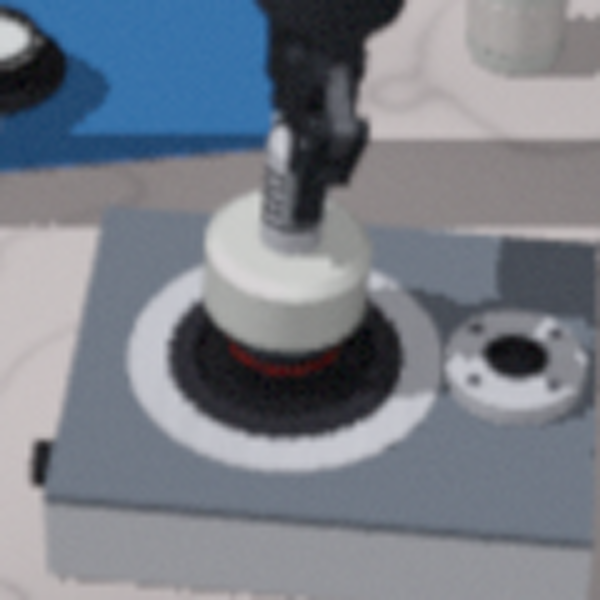

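View pics/u_t.png

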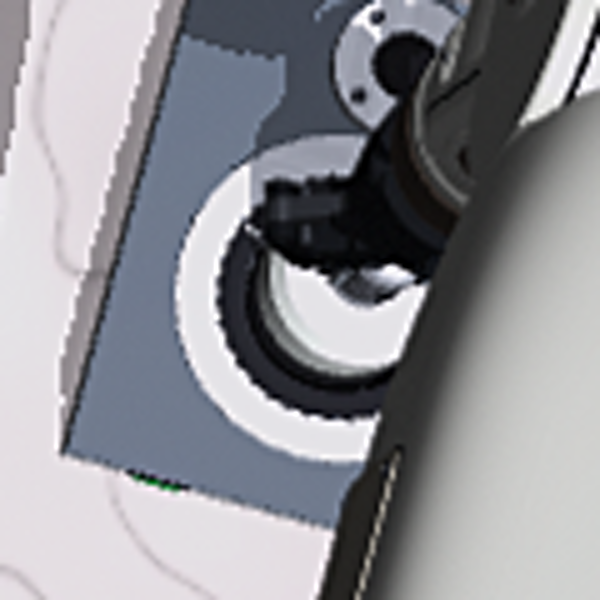

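```bash
python3 -c "
from h import *
s=cam('side');st()
for z in(.100,.104,.108): print(z,ray(s,346.7,279.5,z)-ray(s,347.1,290.8,.068))
c=cam('top'); b=np.clip(c['img'][170:290,350:470].astype(float)*.75,0,255)
cv2.imwrite('pics/u_t2.png',cv2.resize(c['img'][200:260,390:440],None,fx=10,fy=10,interpolation=cv2.INTER_CUBIC))
"
```

```text
t 16.4 p [ 593.9 -191.5  169.2] az 89.61 tilt z [-0.0982  0.012  -0.9951] F [-0.2  0.6 -2. ] T [-0.01 -0.15  0.01] w 30.8 q [-0.3   0.6   0.39  1.45 -0.02 -0.3 ]
0.1 [1.49476726e-05 8.35116368e-03 3.20000000e-02]
0.104 [-0.00081814  0.00410059  0.036     ]
0.108 [-0.00165123 -0.00014999  0.04      ]
```

View pics/u_t2.png

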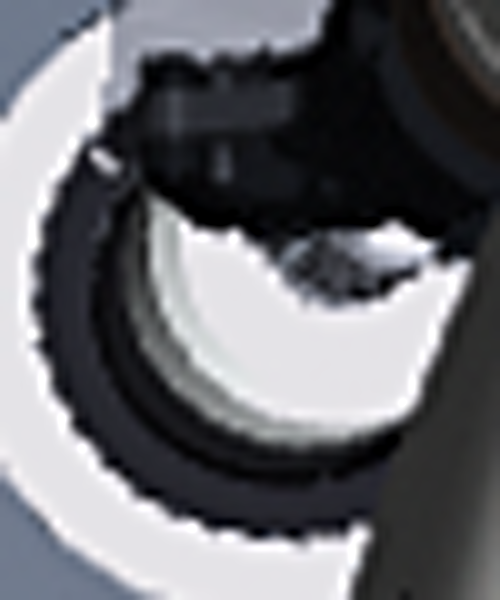

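```bash
python3 -m crank '[[[0,-4,13,0,200],[0,0,1,0,200]]]'
python3 -c "
from h import *
s=cam('side');st();s=cam('side')
cv2.imwrite('pics/v_s.png',cv2.resize(s['img'][220:340,290:410],None,fx=5,fy=5,interpolation=cv2.INTER_CUBIC))
c=cam('top');cv2.imwrite('pics/v_t.png',cv2.resize(c['img'][200:260,390:440],None,fx=10,fy=10,interpolation=cv2.INTER_CUBIC));st()
"
```

```text
clock: 16.7
eef_pos: [0.5929, -0.1968, 0.1561]
tool_rot: [0.004, 0.999, 0.005, -0.048]
ft_force: [-0.1, -0.3, -1.7]
grip_width: 0.0301
t 16.75 p [ 593.4 -196.8  156.8] az 89.55 tilt z [-0.0936  0.0104 -0.9956] F [ 0.1  0.9 -2.7] T [ 0.02 -0.11 -0.01] w 30.8 q [-0.31  0.61  0.36  1.42 -0.02 -0.3 ]
t 16.85 p [ 593.9 -196.6  157.5] az 89.57 tilt z [-0.0926  0.0102 -0.9957] F [-0.2  0.2 -2.3] T [-0.   -0.14 -0.  ] w 30.6 q [-0.31  0.61  0.36  1.42 -0.02 -0.3 ]
```

View pics/v_s.png

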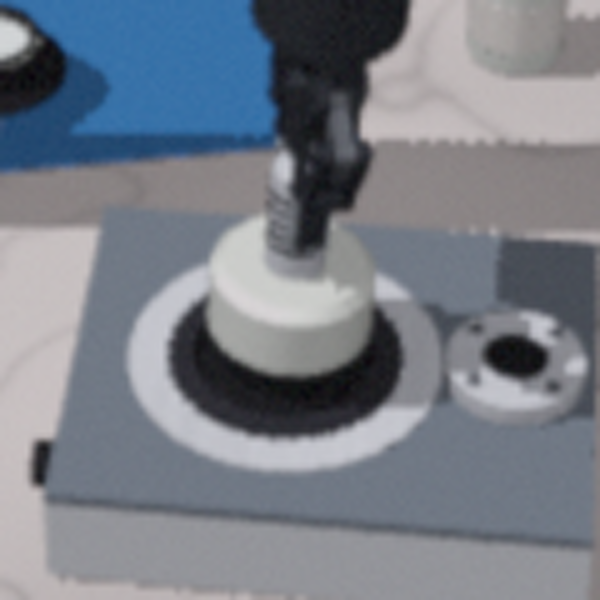

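View pics/v_t.png

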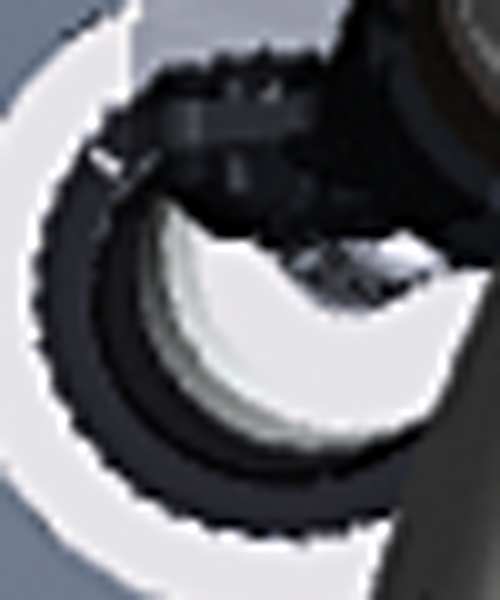

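```bash
python3 -m crank '[[[1,1,12,0,200],[0,0,1,0,200]]]'
python3 -c "
from h import *
st();s=cam('side');st()"
python3 -m crank '[[[-1,0,7,0,200],[0,0,1,0,200]]]'
python3 -c "
from h import *
st();s=cam('side');st()
cv2.imwrite('pics/w_s.png',cv2.resize(s['img'][220:340,290:410],None,fx=5,fy=5,interpolation=cv2.INTER_CUBIC))
"
```

```text
clock: 17.1
eef_pos: [0.5916, -0.1956, 0.144]
tool_rot: [0.004, 0.999, 0.005, -0.046]
ft_force: [0.2, -0.5, -2.6]
grip_width: 0.0306
t 17.1 p [ 591.6 -195.6  144. ] az 89.55 tilt z [-0.0922  0.0101 -0.9957] F [ 0.2 -0.5 -2.6] T [-0.01 -0.14 -0.03] w 30.6 q [-0.31  0.61  0.33  1.39 -0.02 -0.3 ]
t 17.15 p [ 592.1 -195.8  144.6] az 89.55 tilt z [-0.091   0.0097 -0.9958] F [ 0.8 -0.4 -2.1] T [-0.01 -0.15 -0.  ] w 30.4 q [-0.31  0.61  0.33  1.39 -0.02 -0.3 ]
clock: 17.4
eef_pos: [0.5925, -0.1957, 0.1361]
tool_rot: [0.004, 0.999, 0.005, -0.045]
ft_force: [-0.8, 0.4, -2.4]
grip_width: 0.0304
t 17.4 p [ 592.5 -195.7  136.1] az 89.56 tilt z [-0.0908  0.0096 -0.9958] F [-0.8  0.4 -2.4] T [-0.02 -0.15 -0.06] w 30.4 q [-0.31  0.61  0.32  1.37 -0.02 -0.3 ]
t 17.45 p [ 592.8 -195.7  136.4] az 89.56 tilt z [-0.0901  0.0094 -0.9959] F [ 0.  -1.1 -2.2] T [ 0.04 -0.12 -0.  ] w 30.7 q [-0.31  0.61  0.32  1.37 -0.02 -0.3 ]
```

View pics/w_s.png

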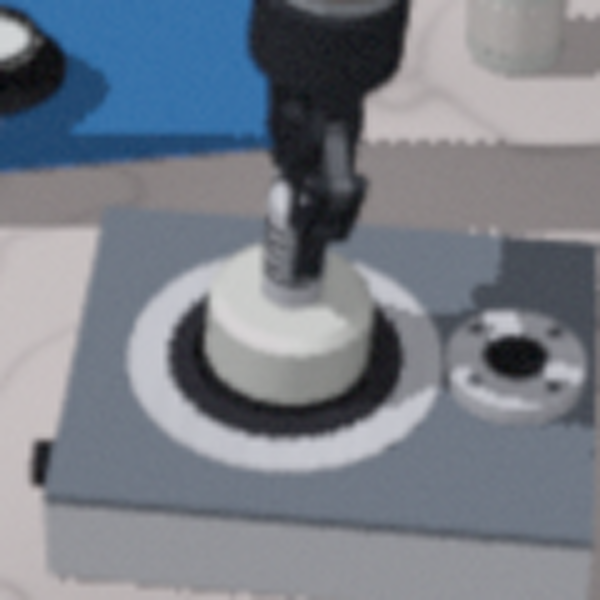

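```bash
python3 -m crank '[[[-1,0,6,0,200],[0,0,1,0,200]]]'
python3 -m crank '[[[0,0,2,0,200],[0,0,1,0,200]]]'
python3 -c "
from h import *
st()"
python3 -m crank '[[[0,0,2,0,200]]]'
python3 -m crank '[[[0,0,2,0,200]]]'
python3 -c "
from h import *
st()"
```

```text
clock: 17.7
eef_pos: [0.5934, -0.1957, 0.1291]
tool_rot: [0.004, 0.999, 0.004, -0.045]
ft_force: [0.1, 0.3, -2.5]
grip_width: 0.0307
clock: 17.95
eef_pos: [0.5934, -0.1957, 0.1266]
tool_rot: [0.004, 0.999, 0.004, -0.044]
ft_force: [-0.3, 0.7, 1.6]
grip_width: 0.0304
t 17.95 p [ 593.4 -195.7  126.6] az 89.57 tilt z [-0.0887  0.009  -0.996 ] F [-0.3  0.7  1.6] T [ 0.17  0.14 -0.05] w 30.4 q [-0.31  0.62  0.3   1.34 -0.02 -0.3 ]
clock: 18.08
eef_pos: [0.5934, -0.1957, 0.1258]
tool_rot: [0.004, 0.999, 0.004, -0.044]
ft_force: [-2.2, -0.5, 6.3]
grip_width: 0.0305
clock: 18.2
eef_pos: [0.5935, -0.1958, 0.1248]
tool_rot: [0.003, 0.999, 0.004, -0.043]
ft_force: [-0.6, -0.6, 3.8]
grip_width: 0.0306
t 18.2 p [ 593.5 -195.8  124.8] az 89.58 tilt z [-0.0862  0.0083 -0.9962] F [-0.6 -0.6  3.8] T [0.09 0.29 0.09] w 30.6 q [-0.31  0.62  0.3   1.34 -0.02 -0.3 ]
```

```bash
python3 -m crank '[[[0,0,4,0,200],[0,0,4,0,200]]]'
python3 -m crank '[[[0,0,5,0,200]]]'
python3 -m crank '[[[0,0,5,0,200]]]'
python3 -c "
from h import *
st();s=cam('side');st()
cv2.imwrite('pics/x_s.png',cv2.resize(s['img'][220:340,290:410],None,fx=5,fy=5,interpolation=cv2.INTER_CUBIC))"
```

```text
clock: 18.45
eef_pos: [0.5933, -0.1954, 0.1175]
tool_rot: [0.003, 0.999, 0.004, -0.042]
ft_force: [-3.9, 2.6, 7.9]
grip_width: 0.0304
clock: 18.58
eef_pos: [0.5929, -0.1953, 0.1168]
tool_rot: [0.003, 0.999, 0.004, -0.041]
ft_force: [-12.5, 3.9, 37.8]
grip_width: 0.0306
clock: 18.7
eef_pos: [0.5928, -0.1952, 0.1169]
tool_rot: [0.003, 0.999, 0.003, -0.039]
ft_force: [-7.7, 2.8, 25.6]
grip_width: 0.0309
t 18.7 p [ 592.8 -195.2  116.9] az 89.63 tilt z [-0.0783  0.0066 -0.9969] F [-7.7  2.8 25.6] T [ 0.72  1.8  -0.02] w 30.9 q [-0.31  0.61  0.27  1.31 -0.02 -0.3 ]
t 18.75 p [ 592.8 -195.3  116.9] az 89.62 tilt z [-0.078   0.0065 -0.9969] F [-8.2  3.  22.5] T [0.72 1.7  0.01] w 30.2 q [-0.31  0.61  0.27  1.31 -0.02 -0.3 ]
```

View pics/x_s.png

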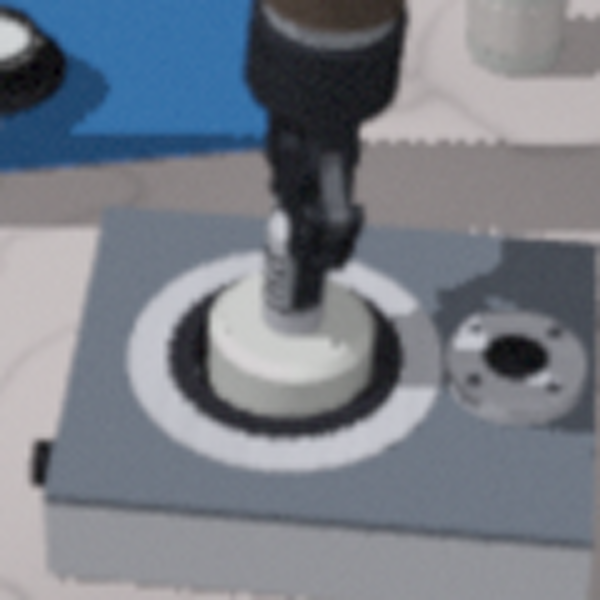

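```bash
python3 -m crank '[[[0,0,-6,0,200],[1,0,-12,0,200],[1,0,-16,0,200],[3,0,-40,0,200],[2,0,-30,0,200],[0,40,-10,0,200]]]'
python3 -c "
from h import *
st();s=cam('side');st()
cv2.imwrite('pics/y_s.png',cv2.resize(s['img'][160:340,270:410],None,fx=3.3,fy=3.3,interpolation=cv2.INTER_CUBIC))
cv2.imwrite('pics/y_s2.png',cv2.resize(s['img'][260:330,310:390],None,fx=8,fy=8,interpolation=cv2.INTER_CUBIC))"
```

```text
clock: 19.5
eef_pos: [0.5941, -0.1582, 0.2322]
tool_rot: [0.006, 0.999, 0.003, -0.042]
ft_force: [-0.1, 0.7, -1.4]
grip_width: 0.0308
t 19.5 p [ 594.1 -158.2  232.2] az 89.34 tilt z [-0.0838  0.0069 -0.9965] F [-0.1  0.7 -1.4] T [ 0.09 -0.18  0.05] w 30.8 q [-0.25  0.55  0.46  1.57 -0.01 -0.24]
t 19.55 p [ 594.7 -151.2  233.5] az 89.72 tilt z [-0.0827  0.0116 -0.9965] F [ 0.1  3.4 -1. ] T [ 0.36 -0.03 -0.02] w 30.6 q [-0.24  0.55  0.46  1.57 -0.01 -0.24]
```

View pics/y_s.png

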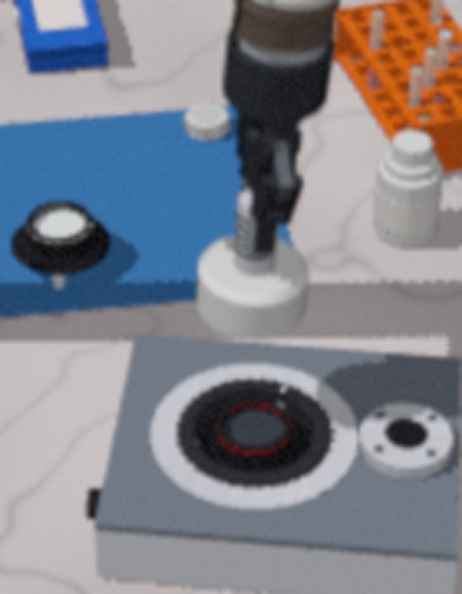

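View pics/y_s2.png

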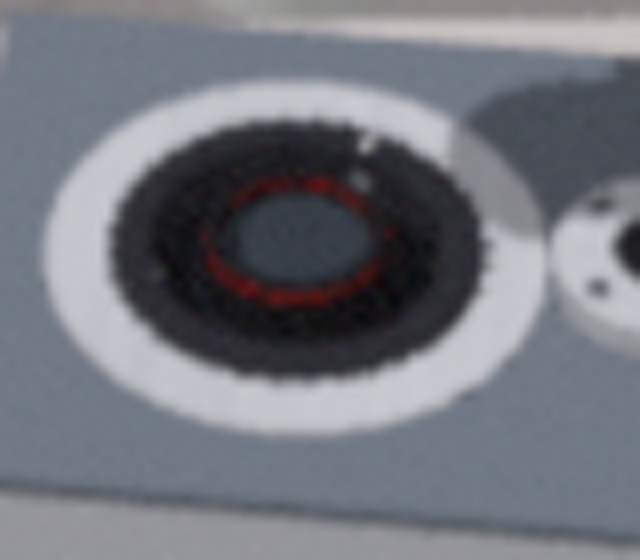

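```bash
python3 -m crank '[[[5,40,0,0,200],[6,44,0,0,200],[6,44,0,0,200],[6,44,0,0,200],[6,44,0,0,200],[6,44,0,0,200],[6,44,0,0,200],[5,36,0,0,200],[2,15,0,0,200]]]'
python3 -c "
from h import *
st();plan([.540,.220,.11],90,3)
s=cam('side');st()
cv2.imwrite('pics/z_s.png',cv2.resize(s['img'][90:250,230:390],None,fx=3.7,fy=3.7,interpolation=cv2.INTER_CUBIC))"
```

```text
clock: 20.68
eef_pos: [0.5489, 0.2141, 0.2418]
tool_rot: [0.002, 0.999, 0.005, -0.041]
ft_force: [1.0, -0.8, -2.3]
grip_width: 0.0306
t 20.68 p [548.9 214.1 241.8] az 89.72 tilt z [-0.0827  0.0093 -0.9965] F [ 1.  -0.8 -2.3] T [-0.09 -0.15 -0.08] w 30.6 q [0.35 0.48 0.38 1.54 0.04 0.36]
[-0.7, 1.6, 44.0] -0.09
[-0.7, 1.6, 44.0] -0.09
[-0.7, 1.6, 44.0] -0.09
t 20.73 p [548.7 215.4 241.7] az 89.77 tilt z [-0.083   0.0106 -0.9965] F [ 0.2  0.8 -2.4] T [ 0.11 -0.18 -0.02] w 30.7 q [0.35 0.48 0.38 1.54 0.04 0.36]
```

View pics/z_s.png

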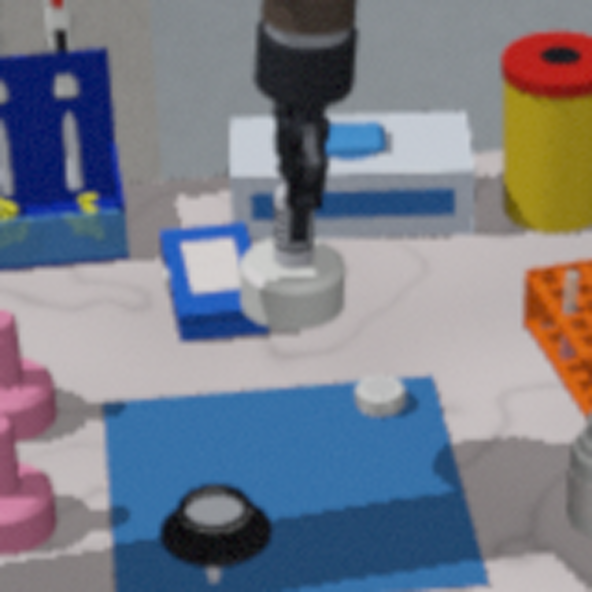

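```bash
python3 -m crank '[[[-1,1,40,0,200],[-1,1,40,0,200],[-1,1,40,0,200],[-1,1,32,0,200],[0,0,3,0,200]]]'
python3 -c "
from h import *
st();
s=cam('side');st()
cv2.imwrite('pics/aa_s.png',cv2.resize(s['img'][120:260,240:380],None,fx=4.2,fy=4.2,interpolation=cv2.INTER_CUBIC))"
```

```text
clock: 21.35
eef_pos: [0.5429, 0.2159, 0.084]
tool_rot: [0.004, 0.999, 0.004, -0.04]
ft_force: [-0.9, 0.3, -1.7]
grip_width: 0.0307
t 21.35 p [542.9 215.9  84. ] az 89.52 tilt z [-0.0792  0.0079 -0.9968] F [-0.9  0.3 -1.7] T [-0.08 -0.08  0.04] w 30.7 q [0.36 0.56 0.08 1.17 0.04 0.37]
t 21.4 p [543.8 216.2  85.2] az 89.51 tilt z [-0.077   0.0086 -0.997 ] F [ 0.6  0.1 -1.7] T [-0.09 -0.1  -0.05] w 30.7 q [0.36 0.56 0.09 1.17 0.04 0.37]
```

View pics/aa_s.png

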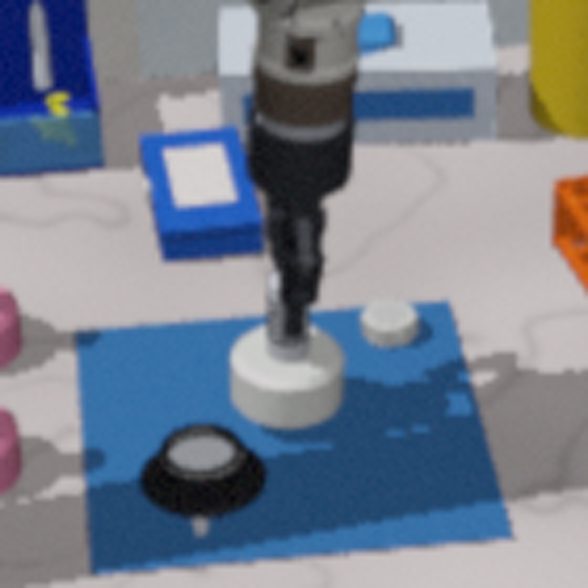

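```bash
python3 -m crank '[[[-1,0,10,0,200],[0,0,2,0,200]]]'
python3 -m crank '[[[0,0,2,0,200],[0,0,1.5,0,200]]]'
python3 -m crank '[[[0,0,1.5,0,200],[0,0,1.5,0,200]]]'
python3 -c "
from h import *
st()"
```

```text
clock: 21.65
eef_pos: [0.5466, 0.2162, 0.0756]
tool_rot: [0.005, 0.999, 0.005, -0.036]
ft_force: [-0.1, 0.4, -2.1]
grip_width: 0.0304
clock: 21.9
eef_pos: [0.5476, 0.2166, 0.0737]
tool_rot: [0.005, 0.999, 0.006, -0.034]
ft_force: [-0.6, 0.0, -1.6]
grip_width: 0.0304
clock: 22.15
eef_pos: [0.5478, 0.2169, 0.0712]
tool_rot: [0.005, 0.999, 0.006, -0.034]
ft_force: [-0.1, 0.0, -2.3]
grip_width: 0.0303
t 22.15 p [547.8 216.9  71.2] az 89.45 tilt z [-0.0673  0.0119 -0.9977] F [-0.1  0.  -2.3] T [-0.08 -0.11  0.02] w 30.3 q [0.36 0.57 0.07 1.13 0.03 0.37]
```

```bash
python3 -m crank '[[[0,0,2,0,200],[0,0,1.5,0,200]]]'
python3 -m crank '[[[0,0,1.5,0,200],[0,0,1,0,200]]]'
python3 -c "
from h import *
st()"
```

```text
clock: 22.4
eef_pos: [0.5474, 0.2171, 0.068]
tool_rot: [0.005, 0.999, 0.006, -0.034]
ft_force: [-2.7, -0.3, 7.1]
grip_width: 0.0307
clock: 22.65
eef_pos: [0.5474, 0.2171, 0.068]
tool_rot: [0.005, 0.999, 0.006, -0.033]
ft_force: [-1.7, 1.4, 3.1]
grip_width: 0.0303
t 22.65 p [547.4 217.1  68. ] az 89.45 tilt z [-0.0656  0.0122 -0.9978] F [-1.7  1.4  3.1] T [-0.3   0.38 -0.03] w 30.3 q [0.36 0.57 0.06 1.12 0.03 0.37]
```

Contact is at TCP 0.068, the same height as at the grasp. I'll open slowly.

```bash
python3 -m crank '[[[0,0,0,0,140],[0,0,0,0,110],[0,0,0,0,60],[0,0,0,0,20],[0,0,0,0,0]]]'
python3 -c "
from h import *
st();
s=cam('side');st()
cv2.imwrite('pics/bb_s.png',cv2.resize(s['img'][120:260,240:380],None,fx=4.2,fy=4.2,interpolation=cv2.INTER_CUBIC))"
```

```text
clock: 23.28
eef_pos: [0.5482, 0.2175, 0.068]
tool_rot: [0.005, 0.999, 0.006, -0.032]
ft_force: [-0.5, -0.3, 0.8]
grip_width: 0.0852
t 23.27 p [548.2 217.5  68. ] az 89.45 tilt z [-0.0642  0.0131 -0.9979] F [-0.5 -0.3  0.8] T [-0.03 -0.04  0.02] w 85.2 q [0.36 0.57 0.06 1.12 0.03 0.37]
t 23.32 p [548.2 217.5  68. ] az 89.46 tilt z [-0.0641  0.013  -0.9979] F [ 0.3  0.3 -0.4] T [-0.04 -0.04 -0.06] w 85.5 q [0.36 0.57 0.06 1.12 0.03 0.37]
```

View pics/bb_s.png

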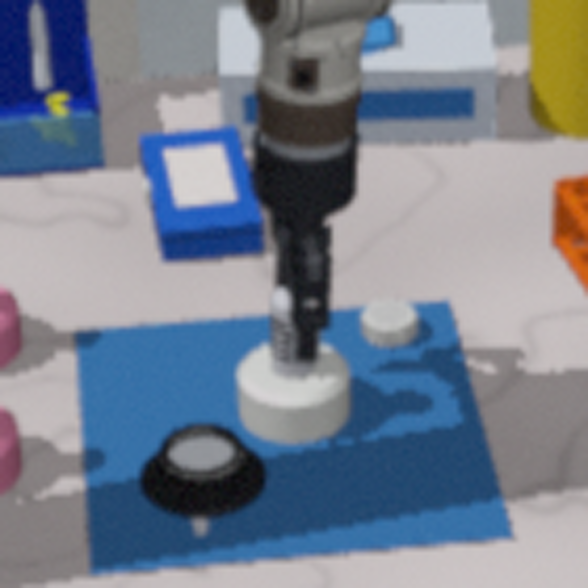

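```bash
python3 -m crank '[[[1,0,-25,0,0],[2,0,-50,0,0],[2,0,-50,0,0],[20,40,-20,0,0],[40,45,0,0,0],[40,45,0,0,0],[30,40,0,0,0],[0,0,0,0,0]]]'
python3 -c "
from h import *
st();
s=cam('side');c=cam('top');st();P=pts(c)
cv2.imwrite('pics/cc_s.png',s['img']);cv2.imwrite('pics/cc_t.png',c['img'])
S=pts(s);print('glass/deck z side',np.median(S[284:290,342:350,2]),np.median(P[226:232,414:422,2]))
cv2.imwrite('pics/cc_c.png',cv2.resize(c['img'][180:280,364:464],None,fx=6,fy=6,interpolation=cv2.INTER_CUBIC))"
```

```text
clock: 24.32
eef_pos: [0.4222, 0.3915, 0.2281]
tool_rot: [0.006, 0.999, 0.008, -0.032]
ft_force: [-0.3, 0.5, -0.7]
grip_width: 0.0856
t 24.32 p [422.2 391.5 228.1] az 89.24 tilt z [-0.0646  0.0157 -0.9978] F [-0.3  0.5 -0.7] T [-0.04 -0.06  0.06] w 85.6 q [0.72 0.43 0.26 1.44 0.05 0.73]
t 24.43 p [424.1 389.  227.8] az 89.01 tilt z [-0.0644  0.0147 -0.9978] F [1.  0.2 0.4] T [-0.01 -0.1   0.01] w 85.6 q [0.71 0.43 0.26 1.44 0.05 0.73]
glass/deck z side 0.06521322260671727 0.0663617842760431
```

View pics/cc_s.png

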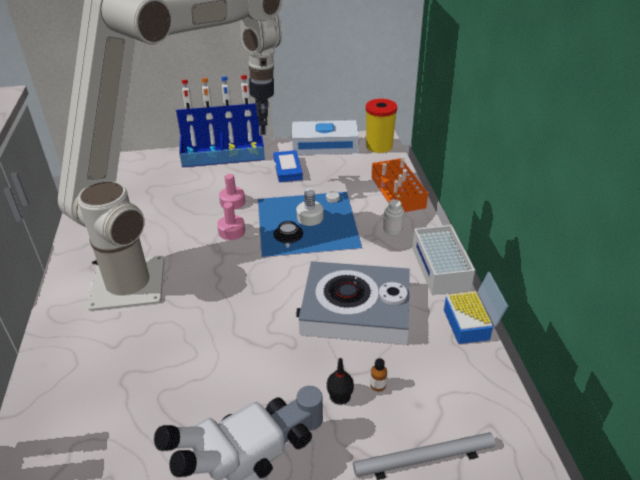

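View pics/cc_t.png

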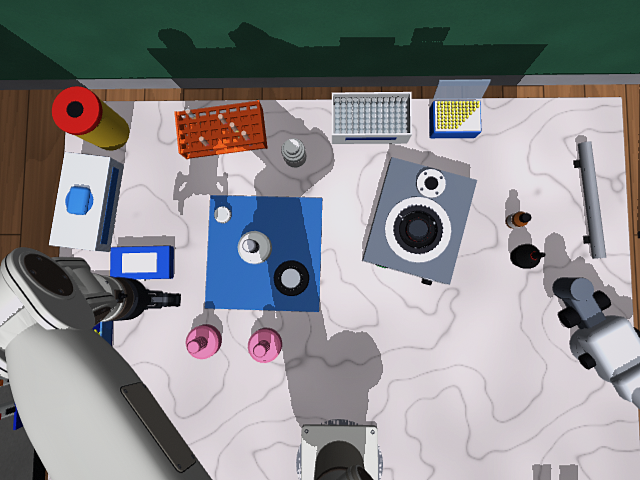

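View pics/cc_c.png

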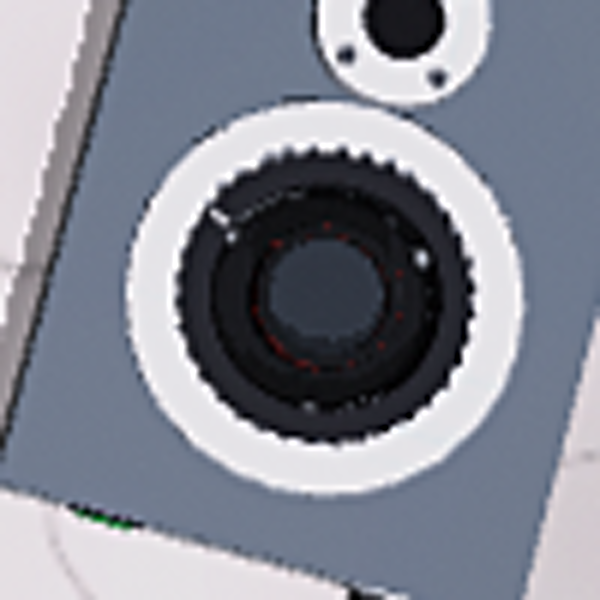

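```bash
python3 -c "
from workcell import bot
print(bot.job_done())"
```

```text
the job is handed in; nothing more can be done
None
```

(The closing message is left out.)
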